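Close the eyelet pot

ROBOT

A 6-joint arm with a two-finger parallel gripper is mounted at the origin on the work surface. World frame = base frame: x ahead of the robot, y to its left, z up, the work surface at z = 0. Lengths are in m, angles in degrees, forces in N, time in s.
With the tool pointing down it reaches from about 0.4 to 0.825 m from the base axis. Payload 7 kg.
Tool frame: the origin (TCP) lies at the very end of the fingers, on their centre line; the grasp point (between the pads) lies 19 mm behind it; z points along the fingers, y is the direction in which the jaws open and shut (so a half turn about z gives the same grasp; the last joint's range is limited). The gripper opens to 88 mm and grips with 3 to 60 N. Pads are 19 mm wide; open, the fingers measure 130 mm over their backs; the gripper's body (78 mm by 193 mm) begins 47 mm behind the grasp point.
Start: joints at [86.064, 20.546, 0.682, 0, -70.136, -16.507], TCP at [0.236, 0.632, 0.227] pointing down, gripper open.
Joint ranges: [-176.03, 176.03], [-82.01, 121.73], [-58.28, 71.71], [-173.87, 95.51], [-174.79, -0.11], [-173.66, 173.66]. Speed limits (degrees/s): [136.94, 136.94, 172.46, 180, 180, 180].

INTERFACE

Orientations are given as [roll, pitch, yaw] about the fixed x, y, z axes, in that order (R = Rz(yaw) Ry(pitch) Rx(roll)).
In Python, from plant import telemetry, optics, ctrl gives the robot as it stands.
- The arm moves only by the tool servo_tool, never from a script. Its argument "rows" is a list of rows, each a list of 3 entries, a list of its own where there are three numbers: the shift along the tool's x, y, z in m, then the turn, a rotation vector about the tool's x, y, z in units of 6 degrees (1.0 is 6 degrees), then the closure, from 0 (fully open) to 1 (shut). A call has 1 to 20 rows; each row shifts and turns the commanded pose from where the row before left it, along the tool's axes as they then stand; what a row does not reach is not made up. A row lasts 1/12 s, in which the tool goes at most 41.7 mm and 7.16 degrees, less where a joint would pass 70% of its speed; a pose out of reach is approached as far as the arm can. A call is refused whole if a number of a shift passes 0.0417 or a number of a turn 1, either way. A call with a gripper value outside its range is refused whole. The fingers move at their own pace and stop on an object; the grip force is fixed at half the most. Time passes only in rows, so rows that do not move let the fingers close. It gives the time, the measured TCP pose, the force and the opening at its end, in the units of the state.
- telemetry.get_obs(): the state, without advancing time (a new reading comes with each control period).
- optics.snapshot(name): name is "scene" or "top"; returns the picture (384x512x3 uint8, red, green, blue); there is no depth.
- optics.camera_info(name): a dict with "mtx" (3x3 intrinsics, pixels), "rvec" (rotation vector, rad) and "tvec" (3), from world to camera coordinates, as OpenCV has them. Camera axes: x right, y down, z forward; pixel columns grow to the right and rows downward; lengths in m; the calibration is good to about 2 mm. A picture is of the moment at which its call begins. camera_info takes no time and is no camera call.
- ctrl.close_job(): hands the job in, once; it reports no verdict.
The state is a dict: "clock": time; "joint_pos": joint angles; "qvel": joint speeds; "tau": joint torques, N m; "tool_pos": TCP position; "orientation": TCP orientation; "force": force on the tool from outside, world axes, zero at the start; "moment": the same for the moment, N m; "opening": finger opening in m.
Only numpy, scipy, OpenCV 4.12 (cv2) and the standard library are available. Lean on these libraries where they do the work, as an engineer would, in place of code of your own. Each camera call takes 0.05 s, during which the arm holds its last target.

TASK

Close the clamped eyelet pot with its loose blue screw cap: set the cap level on the threaded neck, back it off anticlockwise with a light hand until it drops into the thread start and comes up against the stop, then screw it clockwise until it is fully home, and let go. Never force the thread, and leave the shoe, awl, eyelet tray and closed pot where they are.

Things in the scene. Friction and masses are not known exactly. Their poses are not given: they have to be found in the camera images.
- cap_grip (a point): Loose blue screw cap, 63 mm across, 50 mm high, 80 g; starts lying mouth down on the mat. On its round top (22 mm above its lower edge) stands a straight grip bar 48 mm long (this point's x), 14 mm thick (its y), 28 mm high; z up. The point is on the cap's axis at mid height of the bar: 36 mm above the lower edge, 14 mm above the round top.
- cap_mouth (a point): Centre of the cap's lower edge (underside of the lugs), 36 mm below cap_grip. Inside the mouth sit three lugs 120 degrees apart, 6 mm wide, 3 mm high, flush with the edge; they pass over the neck with 1.5 mm play all round. The cap turns freely under its own weight between stops; 0.1 N m is ample to feel a stop and to tighten it; over 0.2 forces it.
- pot_rim (a point): Centre of the rim of the open white pot of eyelets, 88 mm above the bench; z up; x and y say nothing about the thread. The neck is 42 mm across. A cap just set down has its lower edge 8 to 13 mm below the rim; dropped into the thread start and against the stop, 14 to 15 mm; fully home, 19 mm, its inside bearing on the rim, so cap_grip is then 17 mm above it.
- thread_top (a point): On the neck's axis, 8 mm below the rim, where the three ridges (53 mm across) begin bluntly; right-hand thread, sinking 7.5 mm in 120 degrees. On the anticlockwise side (from above) of each beginning is an opening 26 degrees wide for a lug, and beyond it a solid upright stop (neck_c0 to neck_c2: its face in the opening). Where the openings lie differs each time; x and y do not show it.
- pot: The white pot (70 mm wide) in its fixed metal clamp plate, 100 mm square; origin under the plate. A cap set on anyhow rests its lugs on the ridges: turned clockwise it jams on the stops; anticlockwise (up to 120 degrees) it climbs, drops 6 to 7 mm into the openings and meets the stops. From there it screws clockwise about 100 degrees to fully home.
- cap: The same blue cap; origin at the centre of its lower edge, x along the grip bar, z up. The hand must follow it up and down the thread (3.6 mm per radian), or hold the bar loosely: pinched bars do not slide. A lug set on the narrow top (3.5 mm) of a stop also falls up to 5.5 mm when turned anticlockwise off it, but then turns on: only the true thread start ends at a stop.
- closed_pot: Bystander: closed white pot with blue cap, 68 mm across, 66 mm high; origin at the centre of its underside.
- eyelet_tray: Bystander: clear open tray of brass eyelets, 85 x 75 x 18 mm; origin at the centre of its underside.
- shoe: Bystander: wine-red trainer on a tan sole, 230 mm long along its x axis, 84 mm wide, 90 mm high; origin at the centre of its underside.
- awl: Bystander: awl with a red handle, 170 mm long, lying along its x axis on the mat.
Not all that is in view belongs to the job. What is shaped like the cap but black is not meant.

How it is judged (in metres and radians):
On the way:
1. the cap has dropped level into the thread start and has been turned anticlockwise up against the stops (z of cap_grip in the frame of pot_rim below 0.0255 m and angle between cap_grip's own z axis and vertical below 0.08 rad and (contact force between cap and neck_c0 above 0.5 N or contact force between cap and neck_c1 above 0.5 N or contact force between cap and neck_c2 above 0.5 N)), for 0.02 s.
At the end, for the whole second after the job is handed in: The cap is screwed fully home on the clamped pot: the middle of its grip bar is at most 18.5 mm above the rim (17 mm is fully home), within 4 mm of the pot's axis, level within 0.06 rad, released and at rest (z of cap_grip in the frame of pot_rim between 0.0145 and 0.0185 m and horizontal distance between cap_grip and pot_rim below 0.004 m and angle between cap_grip's own z axis and vertical below 0.06 rad and contact force between the fingers and cap below 0.1 N and linear speed of cap below 0.01 m/s); the robot touches nothing.
It fails at once if the cap is forced: it presses on the pot and its thread with more than 50 N (contact force between cap and pot above 50 N).
It fails at once if a bystander is moved by more than 20 mm (distance of any of closed_pot, eyelet_tray, shoe, awl from where it was at the start of the episode above 0.02 m).
It also fails if it takes over 72 s, if anything falls off the work surface, if the arm or the gripper's body presses on something with over 40 N, if the wrist force passes 120 N, or if a joint passes its speed limit or range.

## Working session

There is one attempt and no reset: what is moved stays moved. The work goes in short steps, Python scripts to look and compute and a tool call to move; the robot and the scene stay as the last step left them, time stands still between calls to the robot, and variables do not carry over. Pictures are saved under pics/ and viewed, and the job is handed in when it is done.

Besides the shell and the picture viewer there is one more tool, called after ">>>" by a JSON object that holds its "op" and its "data", one argument or row to a line. servo_tool: Moves the arm, as the interface text tells. Its arguments: {"type":"object","properties":{"rows":{"type":"array"}},"required":["rows"]}

```bash
mkdir -p pics; ls
python3 - <<'E'
from plant import telemetry, optics, ctrl
import cv2,numpy as np
print(telemetry.get_obs())
for n in("scene","top"):
    im=optics.snapshot(n); cv2.imwrite(f"pics/{n}0.png",im[:,:,::-1]); 
    c=optics.camera_info(n);print(n,c, -cv2.Rodrigues(np.array(c["rvec"],float))[0].T@np.array(c["tvec"]).ravel())
E
```

```text
pics
{'clock': 0.0, 'joint_pos': array([ 8.60643120e+01,  2.05920407e+01,  6.33284172e-01, -2.22048977e-02,
       -7.01343000e+01, -1.65072261e+01]), 'qvel': array([-0.07047857, -0.02583455,  0.07843781, -0.04857812, -0.02313259,
       -0.00498942]), 'tau': array([ 3.24154826e-04, -5.82714415e+01,  2.93053883e+01,  6.99757263e+00,
        7.02723657e-03, -1.67411736e-04]), 'tool_pos': array([0.23559796, 0.6320257 , 0.22560556]), 'orientation': array([ 1.79904847e+02, -6.43011425e-03, -2.04504713e+01]), 'force': array([ 0.15477671, -0.49351058,  0.49947709]), 'moment': array([ 0.00686903,  0.00993126, -0.02736577]), 'opening': 0.08760338470220268}
scene {'mtx': array([[372.54956944,   0.        , 254.77823043],
       [  0.        , 372.54956944, 191.34369077],
       [  0.        ,   0.        ,   1.        ]]), 'rvec': array([ 0.98191792,  2.3840306 , -1.09619226]), 'tvec': array([ 0.36625218, -0.17178673,  1.31100776])} [1.05622249 0.51451796 0.70856052]
top {'mtx': array([[372.69493318,   0.        , 251.49321718],
       [  0.        , 372.69493318, 191.2925621 ],
       [  0.        ,   0.        ,   1.        ]]), 'rvec': array([ 2.11927087, -2.1479995 ,  0.19513182]), 'tvec': array([0.0101265 , 0.54816998, 1.13592611])} [0.34269357 0.01338835 1.21379688]
```

View pics/scene0.png

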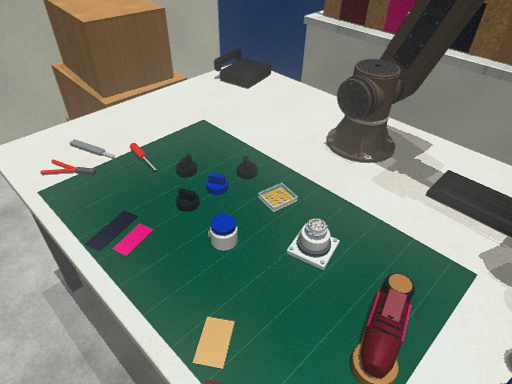

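View pics/top0.png

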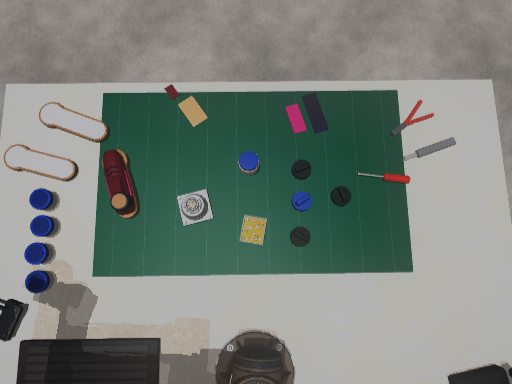

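Candidates for the cap, in top-view pixels:
- blue cap with a grip bar (302,201)
- closed pot's blue cap (249,162), a bystander
- black look-alikes (301,169), (341,196), (300,237)
- blue cups at the left (40,199), (41,226), (36,253), (37,281), off the mat

I choose (302,201) and check it in a close crop, together with the pot at (194,207).

```bash
cat > h.py <<'E'
import cv2,numpy as np
from plant import telemetry, optics, ctrl
def ray(n,uv,z):
    c=optics.camera_info(n);R=cv2.Rodrigues(np.array(c["rvec"],float))[0];t=np.array(c["tvec"]).ravel()
    d=R.T@np.linalg.inv(c["mtx"])@np.array([uv[0],uv[1],1.]);o=-R.T@t
    return o+d*(z-o[2])/d[2]
def proj(n,p):
    c=optics.camera_info(n);return cv2.projectPoints(np.array([p],float),np.array(c["rvec"],float),np.array(c["tvec"],float),c["mtx"],None)[0].ravel()
E
python3 - <<'E'
import cv2,numpy as np
from h import *
t=cv2.imread("pics/top0.png");s=cv2.imread("pics/scene0.png")
def crop(im,u,v,r=25,k=12): return cv2.resize(im[v-r:v+r,u-r:u+r],(400,300) if 0 else (380,380),interpolation=cv2.INTER_CUBIC)
a=np.hstack([crop(t,302,201),crop(t,194,207)])
cv2.imwrite("pics/crop_t.png",a)
a=np.hstack([crop(s,217,184),crop(s,315,237,30)])
cv2.imwrite("pics/crop_s.png",a)
E
```

```text
(no output)
```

View pics/crop_t.png

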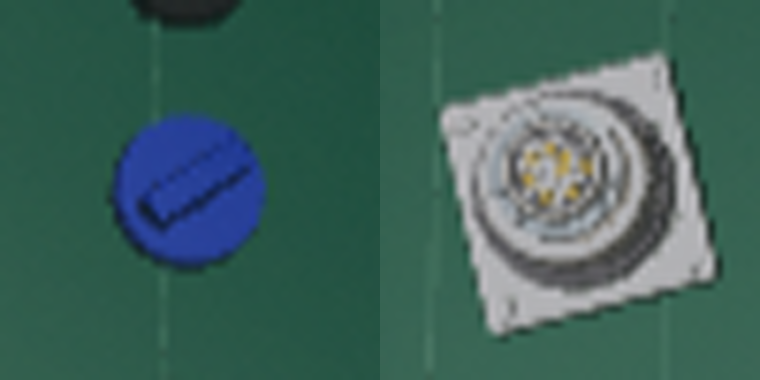

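View pics/crop_s.png

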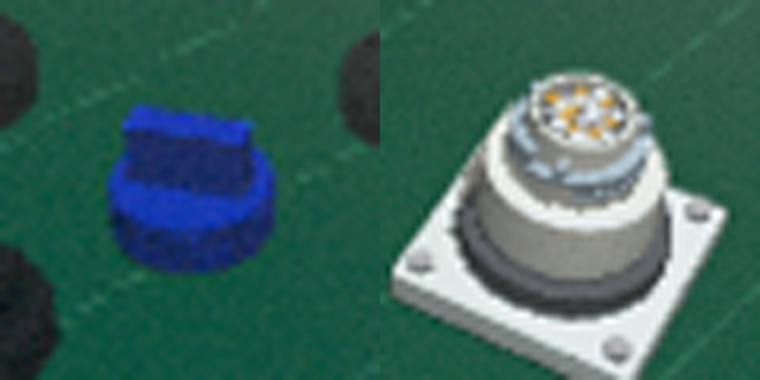

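Run:
```python
from h import *
t=cv2.imread("pics/top0.png");s=cv2.imread("pics/scene0.png")
def blue(im,u,v,r,thr=1.0):
    b=im.astype(int); m=((b[:,:,0]>b[:,:,1]*1.6)&(b[:,:,0]>b[:,:,2]*1.6)&(b[:,:,0]>40)).astype(np.uint8)
    k=np.zeros_like(m);k[v-r:v+r,u-r:u+r]=1;m*=k
    c=max(cv2.findContours(m,cv2.RETR_EXTERNAL,cv2.CHAIN_APPROX_NONE)[0],key=cv2.contourArea);return m,c
m,c=blue(t,302,201,20)
(u,v),r=cv2.minEnclosingCircle(c);e=cv2.fitEllipse(c);print("cap top",u,v,r,e)
for z in(.011,.022):print(ray("top",e[0],z), 'dia',e[1][0]*(1.2138-z)/372.7,e[1][1]*(1.2138-z)/372.7)
T=lambda x,y:(302-25+(x+.5)/7.6-.5,201-25+(y+.5)/7.6-.5)
S=lambda x,y:(217-25+(x+.5)/7.6-.5,184-25+(y+.5)/7.6-.5)
P=lambda x,y:(315-30+(x+.5)/6.333-.5,237-30+(y+.5)/6.333-.5)
def bar(n,cs,z=.05):
    p=np.array([ray(n,q,z) for q in cs]);print(n,p[:,:2].round(4).tolist(),p.mean(0))
    for i,j in((0,1),(3,2)):
        d=p[j]-p[i];print(' len',np.linalg.norm(d),'ang',np.degrees(np.arctan2(d[1],d[0])))
bar("scene",[S(135,103),S(251,120),S(250,145),S(124,126)])
bar("top",[T(138,202),T(236,137),T(252,165),T(166,228)])
# pot: rim in scene
pts=[(530-380,98),(638-380,98),(584-380,70),(584-380,140)]
for n,f in(("rimL",(148,105)),("rimR",(258,102)),("rimtop",(204,72)),("rimbot",(206,142))):
    print(n,ray("scene",P(*f),.088))
C=lambda x,y:(194-25+(x-380+.5)/7.6-.5,207-25+(y+.5)/7.6-.5)
pc=[C(440,106),C(660,53),C(716,278),C(494,334)]
for z in(0.012,):
    p=np.array([ray("top",q,z) for q in pc]);print("plate",p.mean(0),[np.linalg.norm(p[i]-p[i-1]) for i in range(4)])
for q in((555,172),(556,165)):print("rim top",ray("top",C(*q),.088))
for q in((398,269),(723,213)):print("platecorner scene",ray("scene",P(q[0]-380,q[1]),.012))
```

```text
cap top 301.3197326660156 200.48712158203125 9.797874450683594 ((301.3895263671875, 200.47189331054688), (18.763656616210938, 18.95017433166504), 103.70198822021484)
[ 0.52223466 -0.16011494  0.011     ] dia 0.060555208419582826 0.06115714968104832
[ 0.52059269 -0.1585282   0.022     ] dia 0.06000141120257632 0.06059784751402842
scene [[0.5284, -0.1792], [0.5036, -0.1405], [0.5141, -0.1293], [0.5406, -0.171]] [ 0.52165882 -0.15498397  0.05      ]
 len 0.0459562734008938 ang 122.66118622365188
 len 0.049471526160992166 ang 122.41387180023146
top [[0.5114, -0.1332], [0.5382, -0.1751], [0.5263, -0.1813], [0.5003, -0.1445]] [ 0.51903758 -0.15851388  0.05      ]
 len 0.04972532312484753 ang -57.316858560822084
 len 0.04504675461415243 ang -54.772241703656576
rimL [0.51965693 0.17357809 0.088     ]
rimR [0.48896275 0.20127774 0.088     ]
rimtop [0.49064829 0.17737538 0.088     ]
rimbot [0.51941373 0.20037108 0.088     ]
plate [0.50578884 0.1880159  0.012     ] [np.float64(0.10128076978619976), np.float64(0.0967339278805412), np.float64(0.10061593727047272), np.float64(0.09651038087302165)]
rim top [0.50363898 0.18608917 0.088     ]
rim top [0.50646681 0.18572794 0.088     ]
platecorner scene [0.56062498 0.1526838  0.012     ]
platecorner scene [0.44581296 0.22417212 0.012     ]
```

The crops show the blue cap with its bar (bar centre about (302,201) in top, (217,184) in scene). The open pot's rim is near (192,204) in top and (317,223) in scene. Measured: cap ≈ (0.520, -0.157) with the bar along yaw 122.5/-57.5°, pot axis ≈ (0.505, 0.187). Sizes check: bar 45–50 mm, plate 97–101 mm, rim about 41 mm.

>>> {"op": "servo_tool", "data": {
  "rows": [
    [[0.0226,0.0267,0.002],[0,0,0],0],
    [[0.0226,0.0267,0.002],[0,0,0],0],
    [[0.0226,0.0267,0.002],[0,0,0],0],
    [[0.0226,0.0267,0.002],[0,0,0],0],
    [[0.0226,0.0267,0.002],[0,0,0],0],
    [[0.0226,0.0267,0.002],[0,0,0],0],
    [[0.0226,0.0267,0.002],[0,0,0],0],
    [[0.0226,0.0267,0.002],[0,0,0],0],
    [[0.0226,0.0267,0.002],[0,0,0],0],
    [[0.0226,0.0267,0.002],[0,0,0],0],
    [[0.0226,0.0267,0.002],[0,0,0],0],
    [[0.0226,0.0267,0.002],[0,0,0],0],
    [[0.0226,0.0267,0.002],[0,0,0],0],
    [[0.0226,0.0267,0.002],[0,0,0],0],
    [[0.0226,0.0267,0.002],[0,0,0],0],
    [[0.0226,0.0267,0.002],[0,0,0],0],
    [[0.0226,0.0267,0.002],[0,0,0],0],
    [[0.0226,0.0267,0.002],[0,0,0],0],
    [[0.0226,0.0267,0.002],[0,0,0],0],
    [[0.0226,0.0267,0.002],[0,0,0],0]
  ]
}}

```text
clock: 1.77
tool_pos: [0.4728, -0.0276, 0.1865]
orientation: [-180.0, 0.0, -20.4]
force: [0.4, 1.0, -0.4]
opening: 0.0876
```

>>> {"op": "servo_tool", "data": {
  "rows": [
    [[0.0226,0.0267,0],[0,0,0],0],
    [[0.0226,0.0267,0],[0,0,0],0],
    [[0.0226,0.0267,0],[0,0,0],0],
    [[0.0226,0.0267,0],[0,0,0],0],
    [[0,0,0.0],[0,0,0.9],0],
    [[0,0,0.0],[0,0,0.9],0],
    [[0,0,0.0],[0,0,0.9],0],
    [[0,0,0.0],[0,0,0.9],0],
    [[0,0,0.0],[0,0,0.9],0],
    [[0,0,0.0],[0,0,0.9],0],
    [[0,0,0.0],[0,0,0.78],0],
    [[0,0,0.0],[0,0,0],0]
  ]
}}

```text
clock: 2.77
tool_pos: [0.5199, -0.1574, 0.1862]
orientation: [180.0, 0.0, -57.7]
force: [-0.9, -0.3, 0.7]
opening: 0.0874
```

Run:
```python
from h import *
o=telemetry.get_obs()
for k in("clock","joint_pos","tool_pos","orientation","force","opening"):print(k,np.round(o[k],4))
im=np.hstack([cv2.resize(optics.snapshot(n)[b:b+100,a:a+100],(400,400),interpolation=cv2.INTER_CUBIC) for n,a,b in(("scene",165,100),("top",252,150))])
cv2.imwrite("pics/above.png",im[:,:,::-1])
```

```text
clock 2.7667
joint_pos [ 3.82320e+00  9.98340e+00 -1.93343e+01 -9.80000e-03 -6.07250e+01
  2.84393e+01]
tool_pos [ 0.5199 -0.1574  0.1862]
orientation [ 1.799666e+02  2.780000e-02 -5.774230e+01]
force [-0.8661 -0.2886  0.7051]
opening 0.0874
```

View pics/above.png

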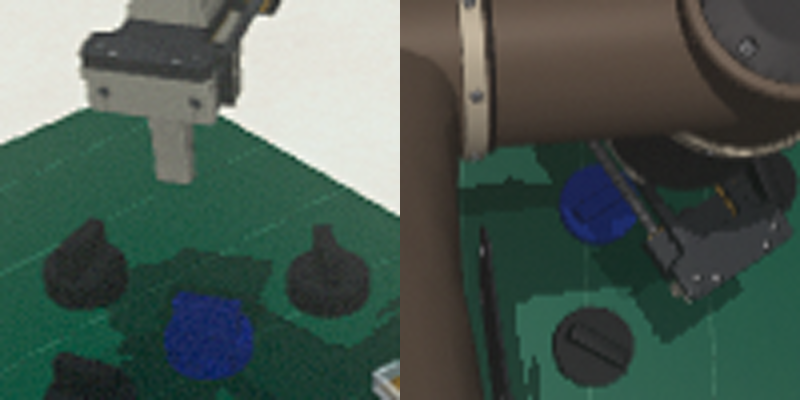

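The wrist relation is yaw = j1 + j6 - 90, so j6 has about 145° of anticlockwise range left. The gripper is above the cap (scene crop (210,335), top crop (600,205)) and the jaws are across the bar. Descending.

>>> {"op": "servo_tool", "data": {
  "rows": [
    [[0,0,0.02],[0,0,0],0],
    [[0,0,0.03],[0,0,0],0],
    [[0,0,0.03],[0,0,0],0],
    [[0,0,0.03],[0,0,0],0],
    [[0,0,0.025],[0,0,0],0],
    [[0,0,0.014],[0,0,0],0],
    [[0,0,0.008],[0,0,0],0],
    [[0,0,0.004],[0,0,0],0],
    [[0,0,0],[0,0,0],0]
  ]
}}

```text
clock: 3.62
tool_pos: [0.5201, -0.1574, 0.0252]
orientation: [180.0, 0.0, -57.5]
force: [0.8, -0.3, 0.5]
opening: 0.0879
```

Run:
```python
from h import *
im=np.hstack([cv2.resize(optics.snapshot(n)[b:b+60,a:a+60],(400,400),interpolation=cv2.INTER_CUBIC) for n,a,b in(("scene",187,150),("top",272,170))])
cv2.imwrite("pics/down.png",im[:,:,::-1])
```

```text
(no output)
```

View pics/down.png

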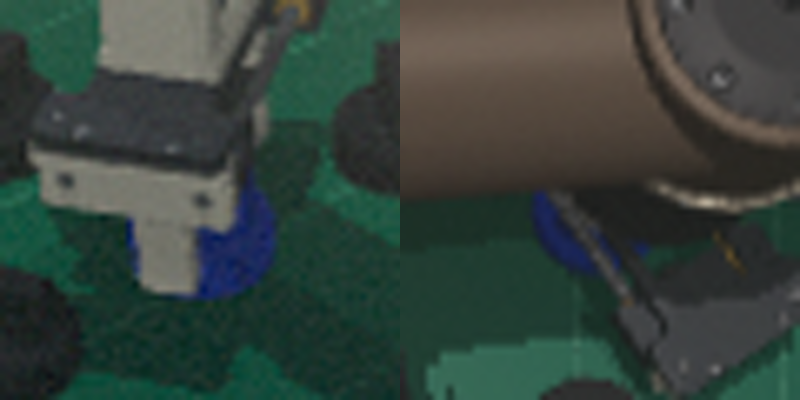

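The finger is beside the bar in front of the cap (scene crop (170,255)), and nothing is touched. Closing and lifting.

>>> {"op": "servo_tool", "data": {
  "rows": [
    [[0,0,0],[0,0,0],0.5],
    [[0,0,0],[0,0,0],0.8],
    [[0,0,0],[0,0,0],1],
    [[0,0,0],[0,0,0],1],
    [[0,0,0],[0,0,0],1],
    [[0,0,0],[0,0,0],1],
    [[0,0,0],[0,0,0],1],
    [[0,0,0],[0,0,0],1]
  ]
}}

```text
clock: 4.38
tool_pos: [0.5202, -0.1574, 0.0256]
orientation: [-180.0, 0.0, -57.5]
force: [0.5, 0.0, 0.2]
opening: 0.0394
```

>>> {"op": "servo_tool", "data": {
  "rows": [
    [[0,0,-0.005],[0,0,0],1],
    [[0,0,-0.02],[0,0,0],1],
    [[0,0,-0.03],[0,0,0],1],
    [[0,0,-0.035],[0,0,0],1],
    [[0,0,-0.035],[0,0,0],1],
    [[0,0,-0.025],[0,0,0],1],
    [[0,0,-0.01],[0,0,0],1],
    [[0,0,0],[0,0,0],1]
  ]
}}

```text
clock: 5.05
tool_pos: [0.5218, -0.1575, 0.189]
orientation: [-179.7, -0.2, -57.5]
force: [-0.8, 0.7, 0.1]
opening: 0.0004
```

I lifted before the fingers had closed: opening was still 39 mm, then 0.4 mm with no cap. I'm reopening and checking whether the cap moved.

>>> {"op": "servo_tool", "data": {
  "rows": [
    [[0,0,0],[0,0,0],0],
    [[0,0,0],[0,0,0],0],
    [[0,0,0],[0,0,0],0],
    [[0,0,0],[0,0,0],0],
    [[0,0,0],[0,0,0],0],
    [[0,0,0],[0,0,0],0],
    [[0,0,0],[0,0,0],0],
    [[0,0,0],[0,0,0],0],
    [[0,0,0],[0,0,0],0],
    [[0,0,0],[0,0,0],0],
    [[0,0,0],[0,0,0],0],
    [[0,0,0],[0,0,0],0]
  ]
}}

```text
clock: 6.05
tool_pos: [0.5202, -0.1574, 0.1856]
orientation: [-180.0, -0.0, -57.5]
force: [-0.9, -0.5, 0.1]
opening: 0.0751
```

Run:
```python
from h import *
o=telemetry.get_obs();print(o["clock"],o["tool_pos"],o["orientation"],o["opening"])
S=optics.snapshot("scene")[:,:,::-1];T=optics.snapshot("top")[:,:,::-1]
cv2.imwrite("pics/s1.png",S);cv2.imwrite("pics/t1.png",T)
im=np.hstack([cv2.resize(S[155:215,187:247],(400,400),interpolation=cv2.INTER_CUBIC),cv2.resize(T[170:230,272:332],(400,400),interpolation=cv2.INTER_CUBIC)])
cv2.imwrite("pics/c1.png",im)
```

```text
6.05 [ 0.52022864 -0.15740498  0.18562718] [-1.79992316e+02 -3.35783388e-03 -5.75219260e+01] 0.0750655116564919
```

View pics/c1.png

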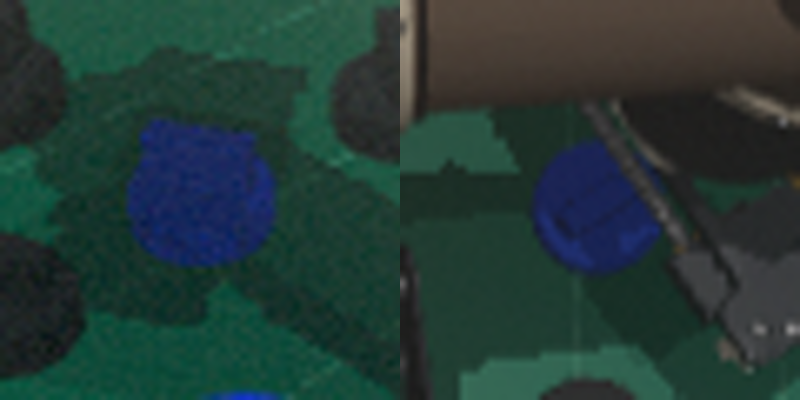

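The cap is where it was: bar corner at about (209,173) in scene, as before. Descending again with the fingers partly closed, then closing fully and reading the opening before any lift.

>>> {"op": "servo_tool", "data": {
  "rows": [
    [[0,0,0.02],[0,0,0],0.5],
    [[0,0,0.03],[0,0,0],0.5],
    [[0,0,0.03],[0,0,0],0.5],
    [[0,0,0.03],[0,0,0],0.5],
    [[0,0,0.025],[0,0,0],0.5],
    [[0,0,0.014],[0,0,0],0.5],
    [[0,0,0.008],[0,0,0],0.5],
    [[0,0,0.004],[0,0,0],0.5],
    [[0,0,0],[0,0,0],1],
    [[0,0,0],[0,0,0],1],
    [[0,0,0],[0,0,0],1],
    [[0,0,0],[0,0,0],1],
    [[0,0,0],[0,0,0],1],
    [[0,0,0],[0,0,0],1],
    [[0,0,0],[0,0,0],1],
    [[0,0,0],[0,0,0],1]
  ]
}}

```text
clock: 7.48
tool_pos: [0.5207, -0.1574, 0.0252]
orientation: [-179.9, -0.0, -57.5]
force: [-0.0, 0.9, 6.0]
opening: 0.0135
```

Gripped, opening 13.5 mm. Lifting and carrying to above the pot.

>>> {"op": "servo_tool", "data": {
  "rows": [
    [[0,0,-0.005],[0,0,0],1],
    [[0,0,-0.02],[0,0,0],1],
    [[0,0,-0.03],[0,0,0],1],
    [[0,0,-0.03],[0,0,0],1],
    [[0,0,-0.03],[0,0,0],1],
    [[-0.0149,-0.0087,-0.02],[0,0,0],1],
    [[-0.0249,-0.0143,-0.01],[0,0,0],1],
    [[-0.0249,-0.0143,0],[0,0,0],1],
    [[-0.0249,-0.0143,0],[0,0,0],1],
    [[-0.0249,-0.0143,0],[0,0,0],1],
    [[-0.0249,-0.0143,0],[0,0,0],1],
    [[-0.0249,-0.0143,0],[0,0,0],1],
    [[-0.0249,-0.0143,0],[0,0,0],1],
    [[-0.0249,-0.0143,0],[0,0,0],1],
    [[-0.0249,-0.0143,0],[0,0,0],1],
    [[-0.0249,-0.0143,0],[0,0,0],1],
    [[-0.0249,-0.0143,0],[0,0,0],1],
    [[-0.01,-0.0057,0],[0,0,0],1],
    [[0,0,0],[0,0,0],1],
    [[0,0,0],[0,0,0],1]
  ]
}}

```text
clock: 9.15
tool_pos: [0.5041, 0.187, 0.1693]
orientation: [179.9, 0.0, -57.5]
force: [-0.1, -0.1, 0.5]
opening: 0.0139
```

Run:
```python
from h import *
o=telemetry.get_obs();print(o["clock"],o["tool_pos"],o["orientation"],o["opening"],o["force"],o["joint_pos"])
S=optics.snapshot("scene")[:,:,::-1];T=optics.snapshot("top")[:,:,::-1]
cv2.imwrite("pics/s2.png",S);cv2.imwrite("pics/t2.png",T)
im=np.hstack([cv2.resize(S[160:280,257:377],(400,400),interpolation=cv2.INTER_CUBIC),cv2.resize(T[147:267,134:254],(400,400),interpolation=cv2.INTER_CUBIC)])
cv2.imwrite("pics/c2.png",im)
```

```text
9.15 [0.50410771 0.18695103 0.16925633] [ 1.79936964e+02  1.13322603e-03 -5.74545967e+01] 0.013935779136392832 [-0.06386154 -0.09101316  0.52878213] [ 4.12392381e+01  1.03515581e+01 -2.13000576e+01 -1.25007735e-02
 -5.84105259e+01 -8.68728018e+00]
```

View pics/c2.png

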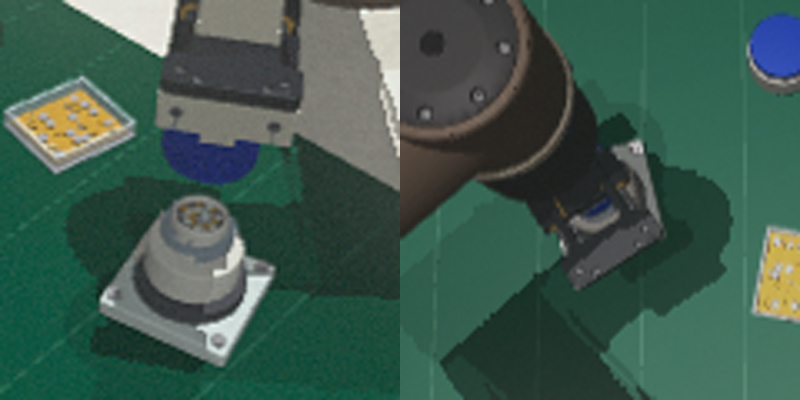

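```bash
cat >> h.py <<'E'
from scipy.optimize import least_squares
def capfit(S,u0,u1,v0,v1,z,R=.0315):
    b=S.astype(int); m=((b[:,:,0]>b[:,:,1]*1.5)&(b[:,:,0]>b[:,:,2]*1.5)&(b[:,:,0]>35)).astype(np.uint8)
    k=np.zeros_like(m);k[v0:v1,u0:u1]=1;m*=k
    cols=np.where(m.sum(0)>3)[0]; pts=[]
    for u in cols[3:-3]:
        v=np.where(m[:,u])[0].max()
        # subpixel: luminance of blue chroma half crossing
        ch=(b[:,u,0]-b[:,u,1]).astype(float); inn=ch[v-4:v-1].mean(); out=ch[v+3:v+6].mean(); h=(inn+out)/2
        vv=v-2
        while vv<v+4 and ch[vv+1]>h: vv+=1
        f=vv+(ch[vv]-h)/(ch[vv]-ch[vv+1]+1e-9)
        pts.append(ray("scene",(u,f),z)[:2])
    pts=np.array(pts)
    r=least_squares(lambda c:np.hypot(*(pts-c).T)-R,pts.mean(0)-[.03,.02],loss="soft_l1",f_scale=.001)
    return cols.min(),cols.max(),len(pts),r.x,np.abs(r.fun).mean()
E
python3 - <<'E'
from h import *
S=cv2.imread("pics/s2.png")
print(capfit(S,300,340,190,222,.144))
S0=cv2.imread("pics/s0.png") if 0 else cv2.imread("pics/scene0.png")
print(capfit(S0,195,240,170,200,.0))
# cap side-edges columns check: expected columns of the cylinder silhouettes
def ext(c,z,R=.0315):
    q=np.array([proj("scene",[c[0]+R*np.cos(a),c[1]+R*np.sin(a),z]) for a in np.linspace(0,6.28,200)]);return q.min(0),q.max(0)
print(ext((.5041,.187),.144),ext((.5041,.187),.166))
# rim ellipse
im=cv2.resize(S0[205:260,285:345],None,fx=12,fy=10.9,interpolation=cv2.INTER_CUBIC)
cv2.imwrite("pics/rim.png",im)
E
```

```text
(np.int64(306), np.int64(333), 22, array([0.50423464, 0.18608496]), np.float64(0.0002967089819333347))
(np.int64(206), np.int64(227), 16, array([ 0.52067225, -0.15782979]), np.float64(0.00031923842434404505))
(array([305.64003391, 196.06870402]), array([333.72380989, 214.87899582])) (array([306.68156929, 188.79679756]), array([335.25683555, 207.50412432]))
```

View pics/rim.png

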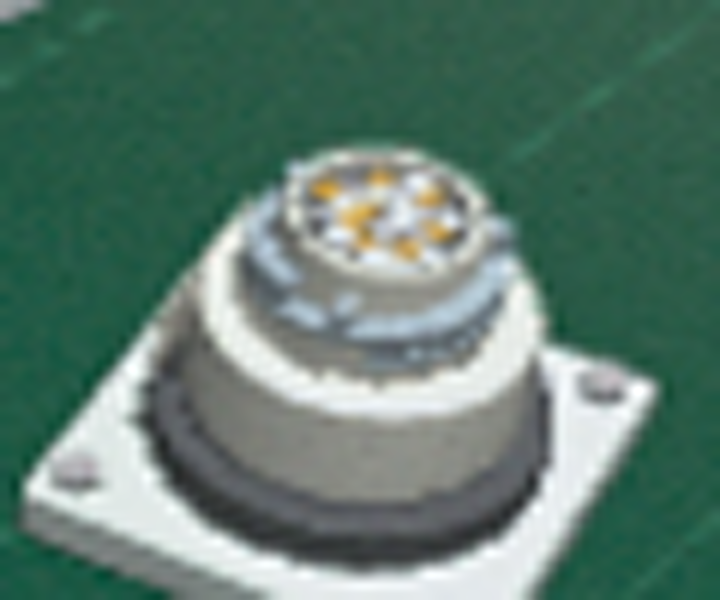

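Run:
```python
from h import *
S=cv2.imread("pics/scene0.png").astype(float)
Q=lambda x,y:(285+(x+.5)/12-.5,205+(y+.5)/10.9-.5)
# outer edge of rim vs mat on the far side and vs neck wall on near side, by brightness half-crossing on radial scan lines
c0=np.array([.5045,.1878]);g=S.mean(2)
pts=[]
for a in np.radians(np.arange(0,360,6)):
    rr=np.arange(.014,.029,.0003)
    uv=np.array([proj("scene",[c0[0]+r*np.cos(a),c0[1]+r*np.sin(a),.088]) for r in rr]).astype(np.float32)
    p=cv2.remap(g.astype(np.float32),uv[:,0:1],uv[:,1:2],cv2.INTER_CUBIC).ravel()
    w=(rr>.017)&(rr<.025); d=np.gradient(p); d[~w]=0
    i=d.argmin(); 
    if d[i]<-3: pts.append((np.degrees(a),rr[i],-d[i]))
P=np.array(pts)
print(np.c_[P[:,0],P[:,1]*1000,P[:,2]].round(1).tolist())
xy=c0+np.c_[P[:,1]*np.cos(np.radians(P[:,0])),P[:,1]*np.sin(np.radians(P[:,0]))]
for R in(.021,None):
    f=(lambda c:np.hypot(*(xy-c[:2]).T)-(R or c[2]))
    r=least_squares(f,[*c0,.021],loss="soft_l1",f_scale=.0005);print(r.x,np.abs(r.fun).mean())
```

```text
Traceback (most recent call last):
  File "h.py", line 8, in proj
    c=optics.camera_info(n);return cv2.projectPoints(np.array([p],float),np.array(c["rvec"],float),np.array(c["tvec"],float),c["mtx"],None)[0].ravel()
ValueError: time passes only in moves, steps and waits
```

```bash
sed -i 's/^def ray/from functools import lru_cache\n@lru_cache(None)\ndef CI(n): return optics.camera_info(n)\ndef ray/; s/c=optics.camera_info(n)/c=CI(n)/' h.py
python3 - <<'E'
from h import *
S=cv2.imread("pics/scene0.png").astype(float)
c0=np.array([.5045,.1878]);g=S.mean(2)
pts=[]
for a in np.radians(np.arange(0,360,6)):
    rr=np.arange(.014,.029,.0003)
    uv=np.array([proj("scene",[c0[0]+r*np.cos(a),c0[1]+r*np.sin(a),.088]) for r in rr]).astype(np.float32)
    p=cv2.remap(g.astype(np.float32),uv[:,0:1],uv[:,1:2],cv2.INTER_CUBIC).ravel()
    w=(rr>.017)&(rr<.025); d=np.gradient(p); d[~w]=0
    i=d.argmin(); 
    if d[i]<-3: pts.append((np.degrees(a),rr[i],-d[i]))
P=np.array(pts)
print(np.c_[P[:,0],P[:,1]*1000,P[:,2]].round(1).tolist())
xy=c0+np.c_[P[:,1]*np.cos(np.radians(P[:,0])),P[:,1]*np.sin(np.radians(P[:,0]))]
for R in(.021,None):
    f=(lambda c:np.hypot(*(xy-c[:2]).T)-(R or c[2]))
    r=least_squares(f,[*c0,.021],loss="soft_l1",f_scale=.0005);print(r.x,np.abs(r.fun).mean())
E
```

```text
[[0.0, 22.4, 8.4], [6.0, 22.4, 8.8], [12.0, 23.0, 7.9], [18.0, 24.2, 7.0], [24.0, 23.6, 6.3], [30.0, 23.6, 5.3], [36.0, 23.0, 5.1], [42.0, 22.7, 5.9], [48.0, 22.7, 4.5], [54.0, 24.5, 4.0], [60.0, 23.6, 4.7], [66.0, 22.4, 5.9], [72.0, 21.2, 5.1], [78.0, 22.4, 7.2], [84.0, 22.1, 9.3], [90.0, 21.5, 7.2], [96.0, 21.2, 9.3], [102.0, 20.3, 10.4], [108.0, 23.0, 6.5], [114.0, 24.5, 8.5], [120.0, 23.9, 8.3], [126.0, 18.8, 8.5], [132.0, 19.1, 15.2], [138.0, 19.4, 14.4], [144.0, 19.4, 12.3], [150.0, 18.5, 10.4], [156.0, 19.1, 9.7], [162.0, 18.8, 7.9], [168.0, 19.1, 7.2], [174.0, 17.6, 8.5], [180.0, 17.3, 7.7], [186.0, 17.3, 7.0], [192.0, 17.9, 8.9], [198.0, 17.6, 9.7], [204.0, 17.9, 10.6], [210.0, 17.3, 8.7], [216.0, 17.3, 6.0], [222.0, 17.3, 5.9], [228.0, 17.3, 5.8], [234.0, 17.9, 5.4], [240.0, 17.6, 8.0], [246.0, 17.6, 11.9], [252.0, 17.6, 11.4], [258.0, 17.3, 10.3], [264.0, 18.8, 10.8], [270.0, 18.5, 11.3], [276.0, 18.5, 9.6], [282.0, 20.3, 12.1], [288.0, 20.9, 13.9], [294.0, 20.0, 13.5], [300.0, 19.7, 15.5], [306.0, 19.7, 14.3], [312.0, 24.2, 8.6], [318.0, 19.7, 6.7], [324.0, 20.0, 13.9], [330.0, 20.9, 16.5], [336.0, 20.9, 10.8], [342.0, 20.9, 7.5], [348.0, 22.4, 7.2], [354.0, 23.0, 8.5]]
[0.50699738 0.18973963 0.021     ] 0.0009538739771895462
[0.50682926 0.18948715 0.02026728] 0.0006766174168067712
```

Run:
```python
from h import *
T=cv2.imread("pics/top0.png")
im=cv2.resize(T[185:231,171:217],(736,600),interpolation=cv2.INTER_CUBIC);cv2.imwrite("pics/tp.png",im)
hsv=cv2.cvtColor(T,cv2.COLOR_BGR2HSV)
mat=((hsv[:,:,1]>70)&(hsv[:,:,0]>60)&(hsv[:,:,0]<95)).astype(np.uint8)
m=(1-mat);k=np.zeros_like(m);k[183:233,169:221]=1;m*=k
c=max(cv2.findContours(m,cv2.RETR_EXTERNAL,cv2.CHAIN_APPROX_NONE)[0],key=cv2.contourArea)
r=cv2.minAreaRect(c);print(r,[ray("top",r[0],z) for z in(.006,.012)],[(x+1)*1.2/372.7 for x in r[1]])
S=cv2.imread("pics/scene0.png");g=S.mean(2).astype(np.float32)
gt=T.mean(2).astype(np.float32)
def scan(n,g,c0,z,r0,r1,sign,R):
    xy=[];L=[]
    for a in np.radians(np.arange(0,360,6)):
        rr=np.arange(r0-.003,r1+.003,.0003)
        uv=np.array([proj(n,[c0[0]+r*np.cos(a),c0[1]+r*np.sin(a),z]) for r in rr]).astype(np.float32)
        p=cv2.remap(g,uv[:,0:1],uv[:,1:2],cv2.INTER_CUBIC).ravel()
        d=np.gradient(p)*sign;d[(rr<r0)|(rr>r1)]=0;i=d.argmax()
        if d[i]>3:L.append((int(np.degrees(a)+.5),round(rr[i]*1000,1)));xy.append(c0+rr[i]*np.array([np.cos(a),np.sin(a)]))
    xy=np.array(xy)
    q=least_squares(lambda c:np.hypot(*(xy-c[:2]).T)-c[2],[*c0,R],loss="soft_l1",f_scale=.0005)
    print(n,z,len(xy),q.x.round(4),np.abs(q.fun).mean().round(5),L[::4])
scan("top",gt,np.array([.505,.187]),.088,.017,.025,-1,.021)
scan("scene",g,np.array([.507,.189]),.088,.017,.025,-1,.021)
```

```text
((194.58824157714844, 206.8529510498047), (31.044557571411133, 31.772165298461914), 75.96376037597656) [array([0.50648471, 0.18878059, 0.006     ]), array([0.50567104, 0.18790929, 0.012     ])] [0.1031753933074681, 0.1055181066760244]
top 0.088 33 [0.5054 0.1878 0.0199] 0.00085 [(6, np.float64(19.1)), (96, np.float64(20.9)), (144, np.float64(19.7)), (192, np.float64(18.8)), (216, np.float64(18.8)), (240, np.float64(18.5)), (264, np.float64(18.8)), (288, np.float64(24.8)), (312, np.float64(19.4))]
scene 0.088 60 [0.5069 0.1895 0.0202] 0.00066 [(0, np.float64(19.7)), (24, np.float64(20.9)), (48, np.float64(20.0)), (72, np.float64(20.3)), (96, np.float64(20.3)), (120, np.float64(24.8)), (144, np.float64(20.3)), (168, np.float64(20.6)), (192, np.float64(19.7)), (216, np.float64(20.3)), (240, np.float64(19.4)), (264, np.float64(19.7)), (288, np.float64(19.7)), (312, np.float64(18.8)), (336, np.float64(19.4))]
```

View pics/tp.png

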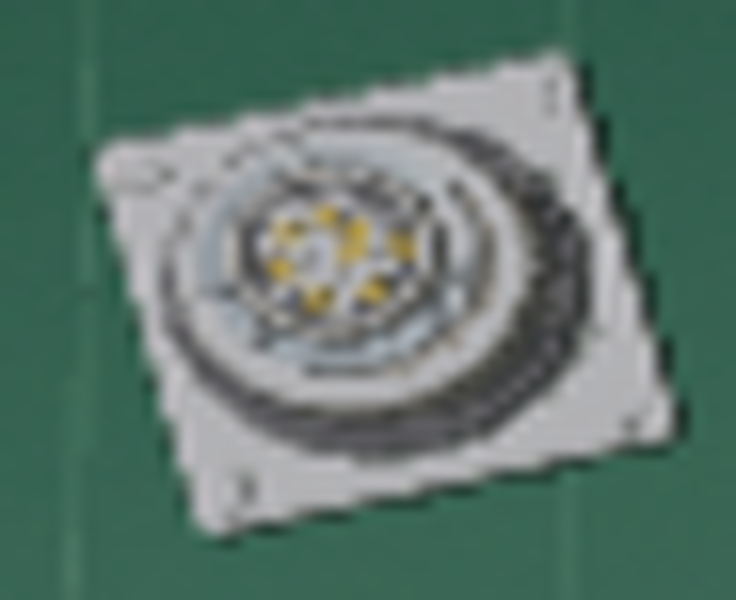

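The cap hangs level in the gripper. Pot axis: top rim (0.5054,0.1878), plate (0.5057,0.1879), scene rim (0.5069,0.1895), so I use about (0.5058,0.1883). The cap centre sits about 0.8 mm along +x_tool from the TCP. I correct by dx -1.0 mm, dy -2.2 mm and descend to just above the rim.

>>> {"op": "servo_tool", "data": {
  "rows": [
    [[-0.001,-0.0022,0.005],[0,0,0],1],
    [[0,0,0.015],[0,0,0],1],
    [[0,0,0.015],[0,0,0],1],
    [[0,0,0.01],[0,0,0],1],
    [[0,0,0.005],[0,0,0],1],
    [[0,0,0.002],[0,0,0],1],
    [[0,0,0],[0,0,0],1],
    [[0,0,0],[0,0,0],1]
  ]
}}

```text
clock: 9.92
tool_pos: [0.5063, 0.1889, 0.1181]
orientation: [-180.0, -0.0, -57.5]
force: [-0.5, 0.7, -0.4]
opening: 0.0137
```

Run:
```python
from h import *
o=telemetry.get_obs();print(o["clock"],o["tool_pos"],o["force"],o["moment"])
S=optics.snapshot("scene")[:,:,::-1]
cv2.imwrite("pics/s3.png",S)
print(capfit(S,300,345,195,242,o["tool_pos"][2]-.0252))
im=cv2.resize(S[180:260,277:357],(600,600),interpolation=cv2.INTER_CUBIC)
cv2.imwrite("pics/c3.png",im)
```

```text
9.9167 [0.50632438 0.18892376 0.11806183] [-0.49622995  0.70697139 -0.44744403] [ 0.08651859 -0.02384572  0.00577082]
(np.int64(304), np.int64(329), 20, array([0.50626774, 0.18774   ]), np.float64(0.00028522187781733244))
```

View pics/c3.png

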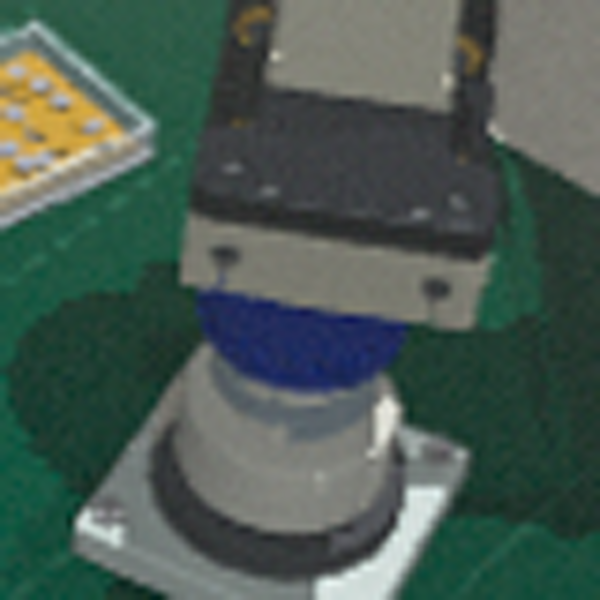

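The cap hangs just above the neck (crop (300,340)), in line with the pot axis. Small steps down, reading the force.

>>> {"op": "servo_tool", "data": {
  "rows": [
    [[0,0,0.002],[0,0,0],1],
    [[0,0,0.002],[0,0,0],1],
    [[0,0,0.0015],[0,0,0],1],
    [[0,0,0.001],[0,0,0],1],
    [[0,0,0.001],[0,0,0],1],
    [[0,0,0],[0,0,0],1]
  ]
}}

```text
clock: 10.47
tool_pos: [0.5058, 0.1888, 0.1098]
orientation: [180.0, -0.0, -57.5]
force: [-0.6, -0.2, -0.8]
opening: 0.0135
```

```bash
cat > st.py <<'E'
from plant import telemetry
import numpy as np
o=telemetry.get_obs()
for k in("clock","tool_pos","orientation","force","moment","opening"):print(k,np.round(o[k],4))
print("j6",o["joint_pos"][5].round(2))
E
python3 st.py
```

```text
clock 10.4667
tool_pos [0.5058 0.1888 0.1098]
orientation [ 1.799783e+02 -1.000000e-04 -5.752170e+01]
force [-0.5609 -0.1563 -0.7932]
moment [0.0612 0.0212 0.0578]
opening 0.0135
j6 -8.8
```

The mouth is now 3.4 mm below the rim with no force, so it passed over the neck. Continuing until contact.

>>> {"op": "servo_tool", "data": {
  "rows": [
    [[0,0,0.001],[0,0,0],1],
    [[0,0,0.001],[0,0,0],1],
    [[0,0,0.001],[0,0,0],1],
    [[0,0,0.0005],[0,0,0],1],
    [[0,0,0],[0,0,0],1]
  ]
}}

```text
clock: 10.88
tool_pos: [0.5059, 0.1888, 0.1064]
orientation: [180.0, -0.0, -57.5]
force: [0.1, -0.2, -0.6]
opening: 0.0142
```

```bash
python3 st.py
```

```text
clock 10.8833
tool_pos [0.5059 0.1888 0.1064]
orientation [ 1.799872e+02 -1.200000e-03 -5.752380e+01]
force [ 0.0631 -0.2009 -0.626 ]
moment [ 0.0553 -0.0191 -0.021 ]
opening 0.0142
j6 -8.8
```

>>> {"op": "servo_tool", "data": {
  "rows": [
    [[0,0,0.0005],[0,0,0],1],
    [[0,0,0.0005],[0,0,0],1],
    [[0,0,0.0005],[0,0,0],1],
    [[0,0,0],[0,0,0],1]
  ]
}}

```text
clock: 11.22
tool_pos: [0.5059, 0.1888, 0.105]
orientation: [180.0, 0.0, -57.5]
force: [-0.8, -0.1, -1.6]
opening: 0.0138
```

>>> {"op": "servo_tool", "data": {
  "rows": [
    [[0,0,0.0005],[0,0,0],1],
    [[0,0,0.0005],[0,0,0],1],
    [[0,0,0],[0,0,0],1]
  ]
}}

```text
clock: 11.47
tool_pos: [0.5059, 0.1888, 0.1039]
orientation: [180.0, 0.0, -57.5]
force: [-0.1, 0.0, -1.0]
opening: 0.0141
```

>>> {"op": "servo_tool", "data": {
  "rows": [
    [[0,0,0.0005],[0,0,0],1],
    [[0,0,0.0005],[0,0,0],1],
    [[0,0,0],[0,0,0],1]
  ]
}}

```text
clock: 11.72
tool_pos: [0.5059, 0.1888, 0.103]
orientation: [180.0, 0.0, -57.5]
force: [-0.4, -0.6, -1.9]
opening: 0.014
```

>>> {"op": "servo_tool", "data": {
  "rows": [
    [[0,0,0.0005],[0,0,0],1],
    [[0,0,0.0005],[0,0,0],1],
    [[0,0,0],[0,0,0],1]
  ]
}}

```text
clock: 11.97
tool_pos: [0.506, 0.1889, 0.1022]
orientation: [-180.0, -0.0, -57.5]
force: [-0.7, -0.0, 0.8]
opening: 0.0138
```

>>> {"op": "servo_tool", "data": {
  "rows": [
    [[0,0,0.0005],[0,0,0],1],
    [[0,0,0.0005],[0,0,0],1],
    [[0,0,0],[0,0,0],1]
  ]
}}

```text
clock: 12.22
tool_pos: [0.5061, 0.1889, 0.102]
orientation: [-180.0, -0.0, -57.5]
force: [-3.5, -0.1, 7.9]
opening: 0.0135
```

```bash
python3 st.py
```

```text
clock 12.2167
tool_pos [0.5061 0.1889 0.102 ]
orientation [-1.799708e+02 -1.370000e-02 -5.750180e+01]
force [-3.4884 -0.0573  7.9194]
moment [-0.1647  1.3398 -0.0377]
opening 0.0135
j6 -8.8
```

Contact at 11.2 mm below the rim: the lugs rest on the ridges, as expected. I loosen the fingers slightly so the cap can ride the thread under its own weight, and rise 3.5 mm for clearance over the round top.

>>> {"op": "servo_tool", "data": {
  "rows": [
    [[0,0,-0.0005],[0,0,0],1],
    [[0,0,0],[0,0,0],0.815],
    [[0,0,0],[0,0,0],0.815],
    [[0,0,0],[0,0,0],0.815],
    [[0,0,-0.001],[0,0,0],0.815],
    [[0,0,-0.0015],[0,0,0],0.815],
    [[0,0,-0.001],[0,0,0],0.815],
    [[0,0,0],[0,0,0],0.815]
  ]
}}

```text
clock: 12.88
tool_pos: [0.5061, 0.189, 0.1053]
orientation: [-180.0, -0.0, -57.5]
force: [1.1, -0.1, 0.1]
opening: 0.0161
```

```bash
python3 st.py;  cat > pic.py <<'E'
import sys
from h import *
S=optics.snapshot("scene")[:,:,::-1]; n=sys.argv[1]
cv2.imwrite(f"pics/s{n}.png",S)
cv2.imwrite(f"pics/c{n}.png",cv2.resize(S[180:260,277:357],(600,600),interpolation=cv2.INTER_CUBIC))
E
python3 pic.py 4
```

```text
clock 12.8833
tool_pos [0.5061 0.189  0.1053]
orientation [-1.799736e+02 -2.300000e-03 -5.752080e+01]
force [ 1.08   -0.108   0.0787]
moment [ 0.0604 -0.0105  0.0491]
opening 0.0161
j6 -8.8
```

View pics/c4.png

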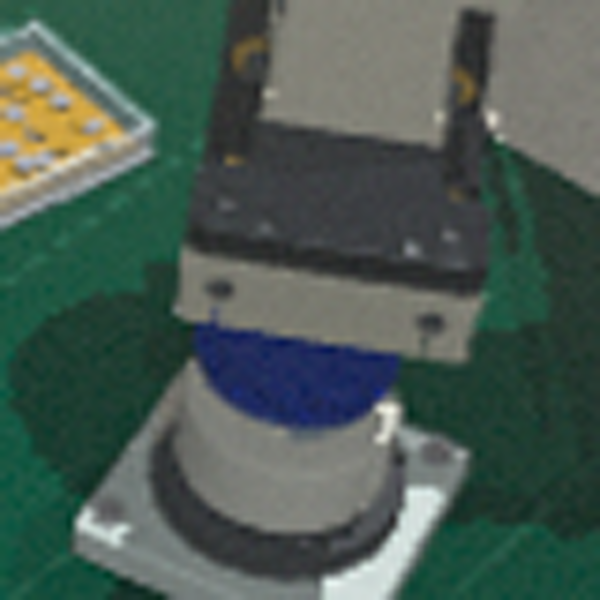

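The cap sits over the neck (lower edge at crop (300,430)), held loosely with opening 16.1 mm. Turning anticlockwise.

>>> {"op": "servo_tool", "data": {
  "rows": [
    [[0,0,0],[0,0,-0.5],0.815],
    [[0,0,0],[0,0,-0.5],0.815],
    [[0,0,0],[0,0,-0.5],0.815],
    [[0,0,0],[0,0,-0.5],0.815],
    [[0,0,0],[0,0,-0.5],0.815],
    [[0,0,0],[0,0,-0.5],0.815]
  ]
}}

```text
clock: 13.43
tool_pos: [0.5062, 0.189, 0.1055]
orientation: [-180.0, -0.0, -39.4]
force: [-1.2, -0.7, 4.2]
opening: 0.0164
```

```bash
python3 st.py|grep -E "mom|ori"
```

```text
orientation [-1.799692e+02 -1.750000e-02 -3.937310e+01]
moment [-0.053   0.4823 -0.093 ]
```

>>> {"op": "servo_tool", "data": {
  "rows": [
    [[0,0,0],[0,0,-0.5],0.815],
    [[0,0,0],[0,0,-0.5],0.815],
    [[0,0,0],[0,0,-0.5],0.815],
    [[0,0,0],[0,0,-0.5],0.815],
    [[0,0,0],[0,0,-0.5],0.815],
    [[0,0,0],[0,0,0],0.815]
  ]
}}

```text
clock: 13.93
tool_pos: [0.5061, 0.1886, 0.1062]
orientation: [-180.0, -0.0, -24.3]
force: [-2.0, -1.8, 9.2]
opening: 0.0164
```

```bash
python3 st.py; python3 pic.py 5
```

```text
clock 13.9333
tool_pos [0.5061 0.1886 0.1062]
orientation [-1.799931e+02 -3.950000e-02 -2.433440e+01]
force [-2.0141 -1.7778  9.1713]
moment [-0.7513  1.1721 -0.1735]
opening 0.0164
j6 24.37
```

View pics/c5.png

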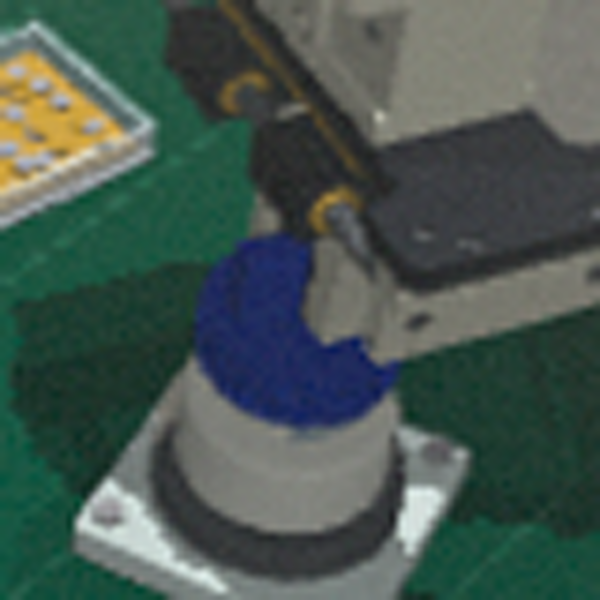

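Fz is 9 N and Mz -0.17: the turning couple pinches the bar and stops it climbing. I lift 1 mm to unload and then follow the helix (0.2 mm per 3°).

>>> {"op": "servo_tool", "data": {
  "rows": [
    [[0,0,-0.0005],[0,0,0],0.815],
    [[0,0,-0.0005],[0,0,0],0.815],
    [[0,0,0],[0,0,0],0.815]
  ]
}}

```text
clock: 14.23
tool_pos: [0.5059, 0.1887, 0.1063]
orientation: [180.0, -0.0, -24.5]
force: [-2.1, -1.3, 4.6]
opening: 0.0157
```

```bash
python3 st.py
```

```text
clock 14.2333
tool_pos [0.5059 0.1887 0.1063]
orientation [ 1.799937e+02 -4.200000e-03 -2.452850e+01]
force [-2.1052 -1.311   4.6201]
moment [-0.6303  0.6021 -0.0577]
opening 0.0157
j6 24.2
```

>>> {"op": "servo_tool", "data": {
  "rows": [
    [[0,0,-0.0002],[0,0,-0.5],0.815],
    [[0,0,-0.0002],[0,0,-0.5],0.815],
    [[0,0,-0.0002],[0,0,-0.5],0.815]
  ]
}}

```text
clock: 14.48
tool_pos: [0.5058, 0.1885, 0.1068]
orientation: [180.0, 0.0, -15.4]
force: [-3.3, -2.9, 5.7]
opening: 0.0162
```

```bash
python3 st.py
```

```text
clock 14.4833
tool_pos [0.5058 0.1885 0.1068]
orientation [ 1.799632e+02  1.070000e-02 -1.538170e+01]
force [-3.3384 -2.8655  5.6935]
moment [-0.8233  0.7854 -0.118 ]
opening 0.0162
j6 33.34
```

>>> {"op": "servo_tool", "data": {
  "rows": [
    [[-0.0003,0.0005,-0.0004],[0,0,0],0.815],
    [[0,0,-0.0002],[0,0,-0.5],0.815],
    [[0,0,-0.0002],[0,0,-0.5],0.815],
    [[0,0,-0.0002],[0,0,-0.5],0.815]
  ]
}}

```text
clock: 14.82
tool_pos: [0.5054, 0.1883, 0.1075]
orientation: [180.0, 0.0, -6.5]
force: [-1.6, -1.8, 2.1]
opening: 0.0158
```

```bash
python3 st.py
```

```text
clock 14.8167
tool_pos [0.5054 0.1883 0.1075]
orientation [ 1.799815e+02  1.470000e-02 -6.461000e+00]
force [-1.5514 -1.7674  2.062 ]
moment [-0.4776  0.3177 -0.0373]
opening 0.0158
j6 42.27
```

>>> {"op": "servo_tool", "data": {
  "rows": [
    [[0,0,-0.0002],[0,0,-0.5],0.815],
    [[0,0,-0.0002],[0,0,-0.5],0.815],
    [[0,0,-0.0002],[0,0,-0.5],0.815]
  ]
}}

```text
clock: 15.07
tool_pos: [0.5053, 0.1883, 0.1079]
orientation: [180.0, 0.0, 2.5]
force: [0.1, -0.5, -0.7]
opening: 0.0161
```

```bash
python3 st.py
```

```text
clock 15.0667
tool_pos [0.5053 0.1883 0.1079]
orientation [1.799867e+02 2.890000e-02 2.535700e+00]
force [ 0.1388 -0.4968 -0.676 ]
moment [-0.1827  0.079  -0.0866]
opening 0.0161
j6 51.27
```

Force has vanished after about 60°, so it may have dropped. Looking.

```bash
python3 pic.py 6
python3 - <<'E'
from h import *
for n in(4,5,6):
    b=cv2.imread(f"pics/s{n}.png").astype(int);ch=(b[:,:,0]-b[:,:,1]).astype(float)
    L=[]
    for u in range(308,328,2):
        c=ch[200:250,u];i=np.where(c>30)[0].max();L.append(round(200+i+(c[i]-30)/(c[i]-c[i+1]),1))
    print(n,L)
print([proj("scene",[.505+.0315*.85,.188+.0315*.53,z])[1] for z in(.077,.080,.0735)])
E
```

```text
4 [np.float64(233.6), np.float64(234.7), np.float64(235.4), np.float64(235.9), np.float64(236.4), np.float64(236.5), np.float64(236.4), np.float64(235.9), np.float64(235.3), np.float64(233.6)]
5 [np.float64(233.4), np.float64(234.5), np.float64(235.4), np.float64(236.0), np.float64(236.4), np.float64(236.4), np.float64(236.3), np.float64(235.8), np.float64(235.2), np.float64(233.7)]
6 [np.float64(232.7), np.float64(233.7), np.float64(235.0), np.float64(235.3), np.float64(236.1), np.float64(236.0), np.float64(235.9), np.float64(235.6), np.float64(235.0), np.float64(233.7)]
[np.float64(235.99815516637887), np.float64(235.10451373220374), np.float64(237.03566639473397)]
```

View pics/c6.png

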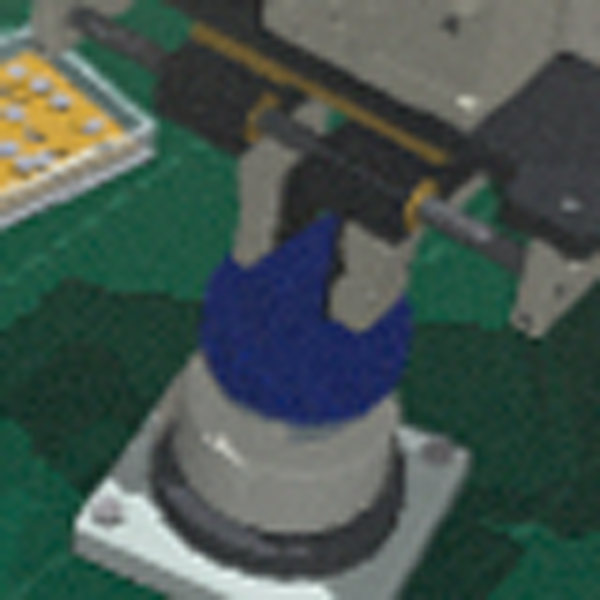

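Run:
```python
from h import *
for n,z in((3,.0929),(4,.0768),(5,.078),(6,.079)):
    S=cv2.imread(f"pics/s{n}.png");print(n,capfit(S,298,345,195,245,z))
    b=S.astype(int);m=((b[:,:,0]>b[:,:,1]*1.5)&(b[:,:,0]>b[:,:,2]*1.5)&(b[:,:,0]>35))
    print([ (np.where(m[v,298:345])[0].min()+298,np.where(m[v,298:345])[0].max()+298) for v in range(222,236,2)])
```

```text
3 (np.int64(304), np.int64(329), 20, array([0.50630012, 0.18775898]), np.float64(0.00028519964913166685))Traceback (most recent call last):
  File "<stdin>", line 5, in <module>
    return umr_minimum(a, axis, None, out, keepdims, initial, where)
ValueError: zero-size array to reduction operation minimum which has no identity
```

Run:
```python
from h import *
for n,z in((4,.0768),(5,.078),(6,.079)):
    S=cv2.imread(f"pics/s{n}.png");print(n,capfit(S,298,345,195,245,z))
    b=S.astype(int);m=((b[:,:,0]>b[:,:,1]*1.5)&(b[:,:,0]>b[:,:,2]*1.5)&(b[:,:,0]>35))
    print([ (int(np.where(m[v,298:345])[0].min()+298),int(np.where(m[v,298:345])[0].max()+298)) for v in range(222,236,2)])
```

```text
4 (np.int64(303), np.int64(329), 21, array([0.50626658, 0.18836184]), np.float64(0.00025872483703266215))Traceback (most recent call last):
  File "<stdin>", line 5, in <module>
    return umr_minimum(a, axis, None, out, keepdims, initial, where)
ValueError: zero-size array to reduction operation minimum which has no identity
```

Run:
```python
from h import *
for n,z in((4,.0768),(5,.078),(6,.079)):
    S=cv2.imread(f"pics/s{n}.png");print(n,capfit(S,298,345,195,245,z))
```

```text
4 (np.int64(303), np.int64(329), 21, array([0.50626658, 0.18836184]), np.float64(0.00025872483703266215))
5 (np.int64(303), np.int64(327), 19, array([0.50661797, 0.18910403]), np.float64(0.0002962692357904425))
6 (np.int64(304), np.int64(331), 22, array([0.50577559, 0.18947952]), np.float64(0.0003663759357434019))
```

>>> {"op": "servo_tool", "data": {
  "rows": [
    [[0,0,0],[0,0,-0.5],0.815],
    [[0,0,0],[0,0,-0.5],0.815],
    [[0,0,0],[0,0,-0.5],0.815]
  ]
}}

```text
clock: 15.37
tool_pos: [0.5055, 0.1885, 0.108]
orientation: [-180.0, 0.0, 11.5]
force: [-1.2, -1.1, -0.2]
opening: 0.0164
```

```bash
python3 st.py|grep -E "for|mom|ori|pos"; python3 pic.py 7;python3 - <<'E'
from h import *
print(capfit(cv2.imread("pics/s7.png"),298,345,195,245,.078))
E
```

```text
tool_pos [0.5055 0.1885 0.108 ]
orientation [-1.799989e+02  7.900000e-03  1.148290e+01]
force [-1.2197 -1.0891 -0.2168]
moment [-0.1715  0.0345  0.0085]
(np.int64(304), np.int64(330), 21, array([0.50942637, 0.19154196]), np.float64(0.000331392536717852))
```

View pics/c7.png

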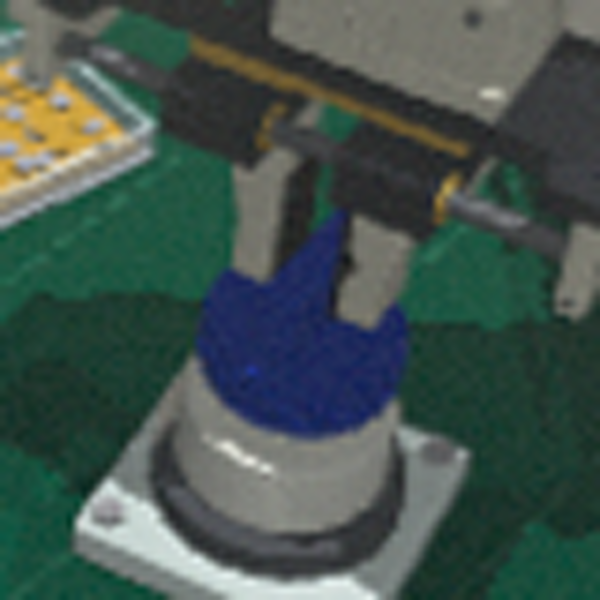

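The lower edge dropped from crop row 423 to 437, which is about 6 mm, so the cap fell in. I lower the fingers 5 mm on the bar and turn on gently to feel for the stop.

>>> {"op": "servo_tool", "data": {
  "rows": [
    [[0,0,0.002],[0,0,0],0.815],
    [[0,0,0.002],[0,0,0],0.815],
    [[0,0,0.001],[0,0,0],0.815],
    [[0,0,0],[0,0,-0.3],0.815],
    [[0,0,0],[0,0,-0.3],0.815]
  ]
}}

```text
clock: 15.83
tool_pos: [0.5052, 0.1881, 0.1028]
orientation: [180.0, 0.0, 15.1]
force: [0.5, -2.5, 0.3]
opening: 0.0162
```

```bash
python3 st.py|grep -E "for|mom|ori|pos"
```

```text
tool_pos [0.5052 0.1881 0.1028]
orientation [1.799757e+02 4.950000e-02 1.505150e+01]
force [ 0.4921 -2.5378  0.316 ]
moment [-0.7843  0.0603 -0.1504]
```

>>> {"op": "servo_tool", "data": {
  "rows": [
    [[0,0,0],[0,0,-0.3],0.815],
    [[0,0,0],[0,0,-0.3],0.815]
  ]
}}

```text
clock: 16.0
tool_pos: [0.505, 0.1878, 0.1028]
orientation: [180.0, 0.1, 18.6]
force: [-1.1, -3.3, 2.5]
opening: 0.0166
```

```bash
python3 st.py|grep -E "for|mom|ori|pos"
```

```text
tool_pos [0.505  0.1878 0.1028]
orientation [1.799643e+02 8.570000e-02 1.862950e+01]
force [-1.0548 -3.2569  2.4943]
moment [-1.1409  0.1795 -0.5305]
```

>>> {"op": "servo_tool", "data": {
  "rows": [
    [[0,0,0],[0,0,-0.3],0.815],
    [[0,0,0],[0,0,-0.3],0.815]
  ]
}}

```text
clock: 16.17
tool_pos: [0.5048, 0.1875, 0.1028]
orientation: [180.0, 0.1, 22.2]
force: [-1.2, -4.5, 3.1]
opening: 0.0165
```

```bash
python3 st.py|grep -E "for|mom|ori|pos"
```

```text
tool_pos [0.5048 0.1875 0.1028]
orientation [1.799669e+02 1.194000e-01 2.216440e+01]
force [-1.1963 -4.4857  3.1352]
moment [-1.4626  0.4402 -1.1175]
```

The stop is clearly there: torque rose from yaw ~15° on. I went on too far (1.1 N·m), so I'm backing off at once.

>>> {"op": "servo_tool", "data": {
  "rows": [
    [[0,0,0],[0,0,0.7],0.815],
    [[0,0,0],[0,0,0.5],0.815],
    [[0,0,0],[0,0,0],0.815]
  ]
}}

```text
clock: 16.42
tool_pos: [0.5052, 0.1881, 0.1029]
orientation: [180.0, 0.0, 14.8]
force: [-0.5, -2.3, 0.0]
opening: 0.0162
```

```bash
python3 st.py|grep -E "for|mom|ori|pos|open"; python3 pic.py 8;python3 - <<'E'
from h import *
b=cv2.imread("pics/s8.png").astype(int);ch=(b[:,:,0]-b[:,:,1]).astype(float)
L=[]
for u in range(308,328,2):
    c=ch[200:250,u];i=np.where(c>30)[0].max();L.append(round(float(200+i+(c[i]-30)/(c[i]-c[i+1])),1))
print(L)
E
```

```text
tool_pos [0.5052 0.1881 0.1029]
orientation [1.799803e+02 4.960000e-02 1.484780e+01]
force [-0.5306 -2.3436  0.0394]
moment [-0.6341  0.0175 -0.0578]
opening 0.0162
[234.2, 235.7, 236.2, 237.1, 237.6, 237.6, 237.3, 237.2, 236.6, 235.1]
```

View pics/c8.png

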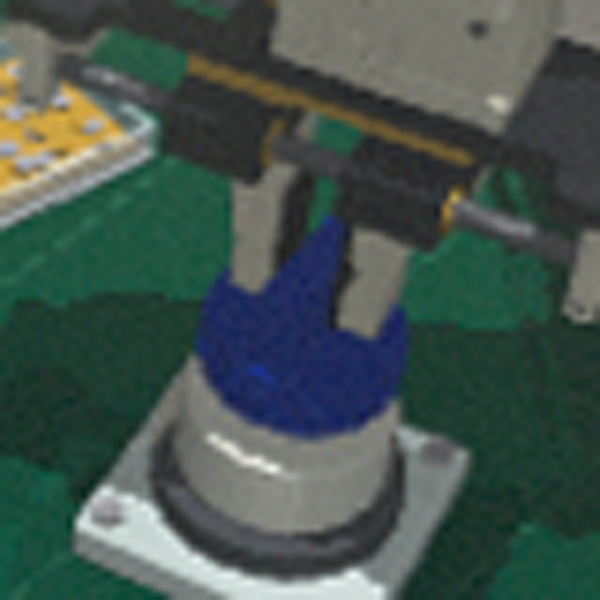

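Lower edge row is 237.6 against 236.4 on first set-down, so the mouth is about 15 mm below the rim; at the thread start with a firm stop. That completes the first stage. Now clockwise, following down slowly.

>>> {"op": "servo_tool", "data": {
  "rows": [
    [[0,0.0003,0],[0,0,0.5],0.815],
    [[0,0,0],[0,0,0.5],0.815],
    [[0,0,0],[0,0,0.5],0.815],
    [[0,0,0],[0,0,0.5],0.815],
    [[0,0,0.0001],[0,0,0.5],0.815],
    [[0,0,0.0002],[0,0,0.5],0.815]
  ]
}}

```text
clock: 16.97
tool_pos: [0.5057, 0.1884, 0.103]
orientation: [-180.0, -0.0, -3.0]
force: [0.3, -1.1, 1.1]
opening: 0.0162
```

```bash
python3 st.py|grep -E "for|mom|ori|pos|open"
```

```text
tool_pos [0.5057 0.1884 0.103 ]
orientation [-1.799845e+02 -1.660000e-02 -2.978700e+00]
force [ 0.3292 -1.0613  1.088 ]
moment [-0.2361 -0.0077 -0.0168]
opening 0.0162
```

>>> {"op": "servo_tool", "data": {
  "rows": [
    [[0,0,0.0002],[0,0,0.5],0.815],
    [[0,0,0.0002],[0,0,0.5],0.815],
    [[0,0,0.0002],[0,0,0.5],0.815],
    [[0,0,0.0002],[0,0,0.5],0.815]
  ]
}}

```text
clock: 17.3
tool_pos: [0.5058, 0.1885, 0.1022]
orientation: [-180.0, -0.0, -15.0]
force: [0.7, 0.3, -0.1]
opening: 0.0158
```

```bash
python3 st.py|grep -E "for|mom|ori|pos|open"
```

```text
tool_pos [0.5058 0.1885 0.1022]
orientation [-1.799681e+02 -1.940000e-02 -1.497980e+01]
force [ 0.7235  0.3027 -0.0782]
moment [-0.0279  0.0429  0.0009]
opening 0.0158
```

Light and free. Continuing.

>>> {"op": "servo_tool", "data": {
  "rows": [
    [[0,0,0.0002],[0,0,0.5],0.815],
    [[0,0,0.0002],[0,0,0.5],0.815],
    [[0,0,0.0002],[0,0,0.5],0.815],
    [[0,0,0.0002],[0,0,0.5],0.815]
  ]
}}

```text
clock: 17.63
tool_pos: [0.5058, 0.1885, 0.1014]
orientation: [-180.0, -0.0, -27.0]
force: [0.3, -0.3, 0.1]
opening: 0.0164
```

```bash
python3 st.py|grep -E "for|mom|ori|pos|open"; python3 pic.py 9
```

```text
tool_pos [0.5058 0.1885 0.1014]
orientation [-1.799601e+02 -1.700000e-02 -2.697520e+01]
force [ 0.3326 -0.3393  0.0755]
moment [ 0.0312  0.0056 -0.0153]
opening 0.0164
```

View pics/c9.png

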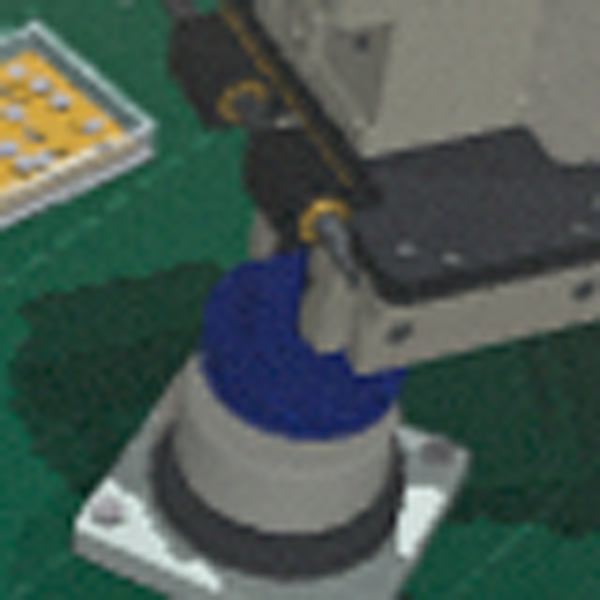

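Level and turning freely (edge at crop row ~438). Continuing.

>>> {"op": "servo_tool", "data": {
  "rows": [
    [[0,0,0.0002],[0,0,0.5],0.815],
    [[0,0,0.0002],[0,0,0.5],0.815],
    [[0,0,0.0002],[0,0,0.5],0.815],
    [[0,0,0.0002],[0,0,0.5],0.815],
    [[0,0,0.0002],[0,0,0.5],0.815]
  ]
}}

```text
clock: 18.1
tool_pos: [0.5058, 0.1885, 0.1004]
orientation: [-180.0, -0.0, -41.9]
force: [0.1, 0.2, 0.4]
opening: 0.0162
```

```bash
python3 st.py|grep -E "for|mom|ori|pos|open"
```

```text
tool_pos [0.5058 0.1885 0.1004]
orientation [-1.799668e+02 -5.100000e-03 -4.191460e+01]
force [0.1386 0.1509 0.3985]
moment [0.0333 0.0236 0.0409]
opening 0.0162
```

>>> {"op": "servo_tool", "data": {
  "rows": [
    [[0,0,0.0002],[0,0,0.5],0.815],
    [[0,0,0.0002],[0,0,0.5],0.815],
    [[0,0,0.0002],[0,0,0.5],0.815],
    [[0,0,0.0002],[0,0,0.5],0.815],
    [[0,0,0.0002],[0,0,0.5],0.815]
  ]
}}

```text
clock: 18.52
tool_pos: [0.5058, 0.1885, 0.0995]
orientation: [-180.0, 0.0, -56.9]
force: [0.3, 0.1, 0.0]
opening: 0.016
```

```bash
python3 st.py|grep -E "for|mom|ori|pos|open"
```

```text
tool_pos [0.5058 0.1885 0.0995]
orientation [-1.799603e+02  2.600000e-03 -5.691040e+01]
force [0.3081 0.0907 0.0384]
moment [ 0.1094 -0.0274  0.0045]
opening 0.016
```

>>> {"op": "servo_tool", "data": {
  "rows": [
    [[0,0,0.0002],[0,0,0.5],0.815],
    [[0,0,0.0001],[0,0,0.5],0.815],
    [[0,0,0.0002],[0,0,0.5],0.815],
    [[0,0,0.0001],[0,0,0.5],0.815],
    [[0,0,0.0002],[0,0,0.5],0.815]
  ]
}}

```text
clock: 18.93
tool_pos: [0.5058, 0.1884, 0.0986]
orientation: [-180.0, 0.0, -71.9]
force: [0.2, 0.2, 0.9]
opening: 0.0163
```

```bash
python3 st.py|grep -E "for|mom|ori|pos|open"; python3 pic.py 10
```

```text
tool_pos [0.5058 0.1884 0.0986]
orientation [-1.79971e+02  8.50000e-03 -7.19171e+01]
force [0.2133 0.1699 0.904 ]
moment [ 0.0133 -0.0142 -0.0056]
opening 0.0163
```

View pics/c10.png

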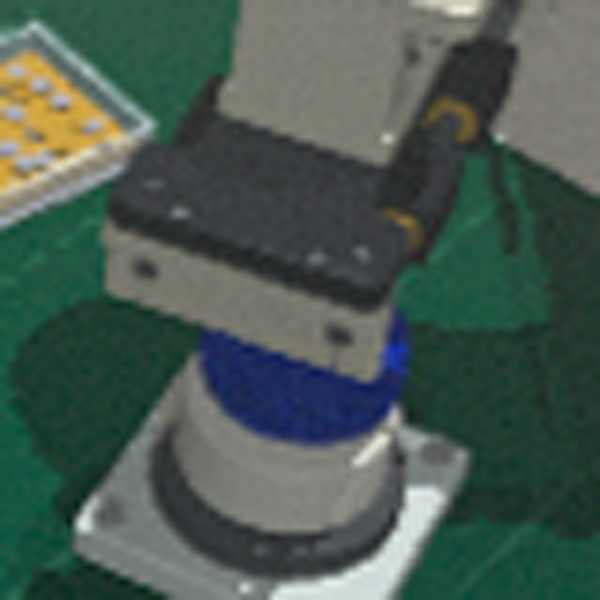

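The edge keeps sinking (crop row ~442) and the torque is near zero. Carrying on carefully in smaller chunks.

>>> {"op": "servo_tool", "data": {
  "rows": [
    [[0,0,0.0002],[0,0,0.5],0.815],
    [[0,0,0.0001],[0,0,0.5],0.815],
    [[0,0,0.0002],[0,0,0.5],0.815],
    [[0,0,0.0001],[0,0,0.5],0.815]
  ]
}}

```text
clock: 19.32
tool_pos: [0.5058, 0.1884, 0.0981]
orientation: [-180.0, 0.0, -83.9]
force: [-0.4, -0.2, 0.1]
opening: 0.0165
```

```bash
python3 st.py|grep -E "for|mom|ori|pos|open"
```

```text
tool_pos [0.5058 0.1884 0.0981]
orientation [-1.799699e+02  1.720000e-02 -8.386930e+01]
force [-0.3904 -0.2037  0.1184]
moment [ 0.0759 -0.1199  0.0018]
opening 0.0165
```

>>> {"op": "servo_tool", "data": {
  "rows": [
    [[0,0,0.0002],[0,0,0.5],0.815],
    [[0,0,0.0001],[0,0,0.5],0.815]
  ]
}}

```text
clock: 19.48
tool_pos: [0.5058, 0.1884, 0.0978]
orientation: [-180.0, 0.0, -89.9]
force: [-0.1, -1.4, 2.5]
opening: 0.0162
```

```bash
python3 st.py|grep -E "for|mom|ori|pos|open"
```

```text
tool_pos [0.5058 0.1884 0.0978]
orientation [-1.799783e+02  9.100000e-03 -8.985830e+01]
force [-0.0752 -1.3641  2.5017]
moment [-0.3164  0.0802  0.0811]
opening 0.0162
```

>>> {"op": "servo_tool", "data": {
  "rows": [
    [[0,0,0],[0,0,0.2],0.815],
    [[0,0,0],[0,0,0],0.815]
  ]
}}

```text
clock: 19.65
tool_pos: [0.5057, 0.1882, 0.0978]
orientation: [-180.0, 0.0, -91.0]
force: [0.5, -0.4, 1.5]
opening: 0.0161
```

```bash
python3 st.py|grep -E "for|mom|ori|pos|open"; python3 pic.py 11;python3 - <<'E'
from h import *
for n in(8,9,10,11):
    b=cv2.imread(f"pics/s{n}.png").astype(int);ch=(b[:,:,0]-b[:,:,1]).astype(float)
    L=[]
    for u in range(308,328,2):
        c=ch[200:250,u];i=np.where(c>30)[0].max();L.append(round(float(200+i+(c[i]-30)/(c[i]-c[i+1])),1))
    print(n,L,max(L))
E
```

```text
tool_pos [0.5057 0.1882 0.0978]
orientation [-1.799818e+02  1.400000e-03 -9.100300e+01]
force [ 0.5353 -0.3886  1.484 ]
moment [-0.1782 -0.0791  0.1222]
opening 0.0161
8 [234.2, 235.7, 236.2, 237.1, 237.6, 237.6, 237.3, 237.2, 236.6, 235.1] 237.6
9 [234.7, 236.2, 236.8, 237.2, 238.0, 238.1, 238.0, 237.6, 237.1, 236.1] 238.1
10 [235.2, 236.7, 237.6, 238.0, 238.3, 238.6, 238.7, 238.1, 237.7, 236.7] 238.7
11 [235.2, 236.6, 237.2, 238.1, 238.4, 238.5, 238.2, 238.3, 237.8, 236.5] 238.5
```

View pics/c11.png

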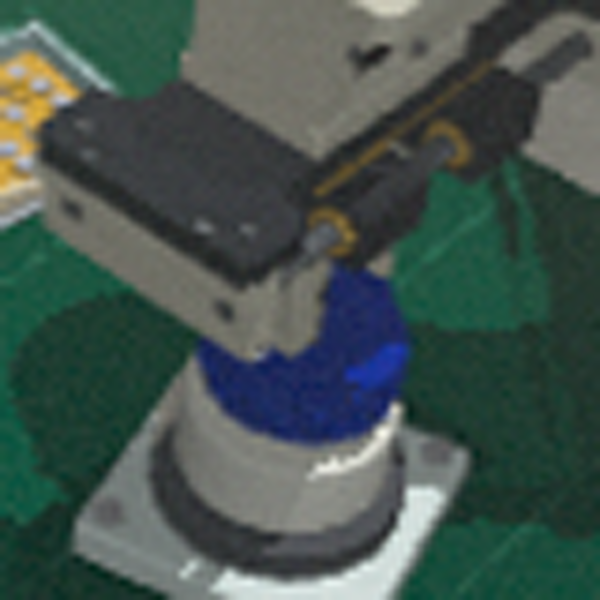

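The edge no longer sinks (238.6, about 18.6 mm below the rim) and the torque is up to 0.12. I back off to release the pinch, then come up against the end once more to confirm it is solid.

>>> {"op": "servo_tool", "data": {
  "rows": [
    [[0,0,0],[0,0,-0.5],0.815],
    [[0,0,0],[0,0,-0.5],0.815],
    [[0,0,-0.0002],[0,0,0],0.815],
    [[0,0,0],[0,0,0.4],0.815],
    [[0,0,0],[0,0,0.4],0.815],
    [[0,0,0],[0,0,0.2],0.815],
    [[0,0,0],[0,0,0],0.815]
  ]
}}

```text
clock: 20.28
tool_pos: [0.5057, 0.1883, 0.0978]
orientation: [-180.0, 0.0, -91.2]
force: [0.1, 1.5, -1.6]
opening: 0.016
```

```bash
python3 st.py|grep -E "for|mom|ori|pos|open"
```

```text
tool_pos [0.5057 0.1883 0.0978]
orientation [-1.79991e+02  1.10000e-02 -9.11569e+01]
force [ 0.1185  1.4995 -1.6367]
moment [ 0.2361 -0.3631  0.1318]
opening 0.016
```

>>> {"op": "servo_tool", "data": {
  "rows": [
    [[0,0,0],[0,0,0.15],0.815],
    [[0,0,0],[0,0,0],0.815]
  ]
}}

```text
clock: 20.45
tool_pos: [0.5057, 0.1883, 0.0978]
orientation: [-180.0, 0.0, -92.0]
force: [1.5, 0.4, -1.4]
opening: 0.0161
```

```bash
python3 st.py|grep -E "for|mom|ori|pos|open"
```

```text
tool_pos [0.5057 0.1883 0.0978]
orientation [-1.799923e+02  1.300000e-03 -9.203540e+01]
force [ 1.4635  0.3722 -1.4169]
moment [ 0.2148 -0.4461  0.1677]
opening 0.0161
```

>>> {"op": "servo_tool", "data": {
  "rows": [
    [[0,0,0.0003],[0,0,0],0.815],
    [[0,0,0.0002],[0,0,0],0.815],
    [[0,0,0],[0,0,0],0.815]
  ]
}}

```text
clock: 20.7
tool_pos: [0.5057, 0.1883, 0.0977]
orientation: [-180.0, 0.0, -92.0]
force: [-0.8, 0.8, 4.0]
opening: 0.0161
```

```bash
python3 st.py|grep -E "for|mom|ori|pos|open"
```

```text
tool_pos [0.5057 0.1883 0.0977]
orientation [-1.799745e+02  1.330000e-02 -9.199150e+01]
force [-0.8075  0.8261  3.9521]
moment [0.1864 0.068  0.1798]
opening 0.0161
```

Pressing down 0.5 mm gives 5 N and no descent, and the torque holds at 0.18: solid, fully home. Releasing and lifting off.

>>> {"op": "servo_tool", "data": {
  "rows": [
    [[0,0,-0.0004],[0,0,-0.2],0.75],
    [[0,0,0],[0,0,0],0.5],
    [[0,0,0],[0,0,0],0.5],
    [[0,0,0],[0,0,0],0.5],
    [[0,0,0],[0,0,0],0.5],
    [[0,0,0],[0,0,0],0.5],
    [[0,0,0],[0,0,0],0.5],
    [[0,0,-0.005],[0,0,0],0.5],
    [[0,0,-0.01],[0,0,0],0.5],
    [[0,0,-0.02],[0,0,0],0.5],
    [[0,0,-0.03],[0,0,0],0.5],
    [[0,0,-0.03],[0,0,0],0.5],
    [[0,0,-0.02],[0,0,0],0.5],
    [[0,0,-0.005],[0,0,0],0.5],
    [[0,0,0],[0,0,0],0.5]
  ]
}}

```text
clock: 21.95
tool_pos: [0.5065, 0.1888, 0.2207]
orientation: [-179.8, 0.2, -90.8]
force: [-0.1, -0.2, -1.0]
opening: 0.0436
```

```bash
python3 st.py|grep -E "clo|for|mom|ori|pos|open"; python3 pic.py 12;python3 - <<'E'
from h import *
S=cv2.imread("pics/s12.png")
b=S.astype(int);ch=(b[:,:,0]-b[:,:,1]).astype(float)
L=[]
for u in range(308,328,2):
    c=ch[200:250,u];i=np.where(c>30)[0].max();L.append(round(float(200+i+(c[i]-30)/(c[i]-c[i+1])),1))
print(L,capfit(S,298,345,195,245,.069))
E
```

```text
clock 21.95
tool_pos [0.5065 0.1888 0.2207]
orientation [-1.797831e+02  1.696000e-01 -9.081250e+01]
force [-0.0502 -0.2114 -0.9952]
moment [ 0.0924 -0.0639 -0.0273]
opening 0.0436
[235.3, 236.6, 237.2, 238.1, 238.5, 238.7, 238.2, 238.3, 237.7, 236.4] (np.int64(304), np.int64(331), 22, array([0.5043076 , 0.18912987]), np.float64(0.00040971712206843374))
```

View pics/s12.png

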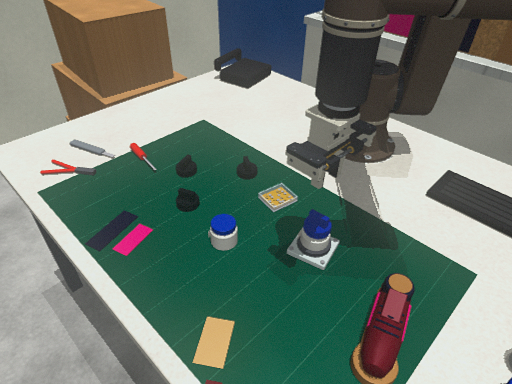

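View pics/c12.png

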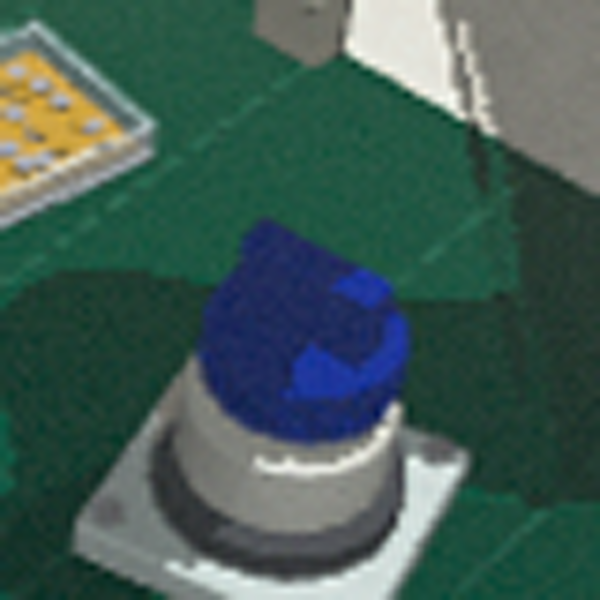

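The cap is on, level, released; lower edge at row 238.7, bystanders in place. The height tolerance is tight for the pixel size, so I check the bar top by a light touch with closed fingers (expected about z = 0.119).

>>> {"op": "servo_tool", "data": {
  "rows": [
    [[0,0,0.02],[0,0,0],1],
    [[0,0,0.03],[0,0,0],1],
    [[0,0,0.025],[0,0,0],1],
    [[0,0,0.012],[0,0,0],1],
    [[0,0,0.005],[0,0,0],1],
    [[0,0,0],[0,0,0],1],
    [[0,0,0],[0,0,0],1],
    [[0,0,0],[0,0,0],1],
    [[0,0,0.001],[0,0,0],1],
    [[0,0,0.001],[0,0,0],1],
    [[0,0,0],[0,0,0],1]
  ]
}}

```text
clock: 22.92
tool_pos: [0.5057, 0.1883, 0.1242]
orientation: [-180.0, 0.0, -90.8]
force: [-0.6, 0.3, 0.5]
opening: 0.0004
```

>>> {"op": "servo_tool", "data": {
  "rows": [
    [[0,0,0.001],[0,0,0],1],
    [[0,0,0.001],[0,0,0],1],
    [[0,0,0],[0,0,0],1]
  ]
}}

```text
clock: 23.17
tool_pos: [0.5055, 0.1881, 0.1216]
orientation: [180.0, -0.0, -90.8]
force: [0.6, -0.1, -0.2]
opening: 0.0004
```

>>> {"op": "servo_tool", "data": {
  "rows": [
    [[0,0,0.0005],[0,0,0],1],
    [[0,0,0.0005],[0,0,0],1],
    [[0,0,0],[0,0,0],1]
  ]
}}

```text
clock: 23.42
tool_pos: [0.5055, 0.1881, 0.1206]
orientation: [180.0, -0.0, -90.8]
force: [0.5, 1.1, -0.7]
opening: 0.0004
```

>>> {"op": "servo_tool", "data": {
  "rows": [
    [[0,0,0.0005],[0,0,0],1],
    [[0,0,0],[0,0,0],1]
  ]
}}

```text
clock: 23.58
tool_pos: [0.5056, 0.1881, 0.1202]
orientation: [180.0, -0.0, -90.8]
force: [0.4, -0.2, -0.5]
opening: 0.0007
```

>>> {"op": "servo_tool", "data": {
  "rows": [
    [[0,0,0.0005],[0,0,0],1],
    [[0,0,0],[0,0,0],1]
  ]
}}

```text
clock: 23.75
tool_pos: [0.5056, 0.1881, 0.1197]
orientation: [180.0, -0.0, -90.8]
force: [-0.6, -0.2, 1.0]
opening: 0.0005
```

>>> {"op": "servo_tool", "data": {
  "rows": [
    [[0,0,0.0004],[0,0,0],1],
    [[0,0,0],[0,0,0],1]
  ]
}}

```text
clock: 23.92
tool_pos: [0.5056, 0.1882, 0.1194]
orientation: [-180.0, 0.0, -90.8]
force: [0.7, 0.7, 0.2]
opening: 0.0001
```

>>> {"op": "servo_tool", "data": {
  "rows": [
    [[0,0,0.0003],[0,0,0],1],
    [[0,0,0],[0,0,0],1]
  ]
}}

```text
clock: 24.08
tool_pos: [0.5056, 0.1882, 0.1193]
orientation: [-180.0, 0.0, -90.8]
force: [-1.0, -0.5, 3.1]
opening: 0.0002
```

Bar top touched at z ≈ 0.1194, which puts the grip about 17.4 mm above the rim (home is 17, limit 18.5). Lifting away and handing in.

>>> {"op": "servo_tool", "data": {
  "rows": [
    [[0,0,-0.005],[0,0,0],1],
    [[0,0,-0.02],[0,0,0],1],
    [[0,0,-0.03],[0,0,0],1],
    [[0,0,-0.03],[0,0,0],1],
    [[0,0,-0.01],[0,0,0],1],
    [[0,0,0],[0,0,0],1],
    [[0,0,0],[0,0,0],1],
    [[0,0,0],[0,0,0],1]
  ]
}}

```text
clock: 24.75
tool_pos: [0.5049, 0.1879, 0.2131]
orientation: [179.9, -0.0, -90.8]
force: [0.4, 0.7, -0.9]
opening: 0.0001
```

```bash
python3 st.py; python3 pic.py 13; python3 -c "
from h import *
d=cv2.absdiff(cv2.imread('pics/s12.png'),cv2.imread('pics/s13.png'))[205:250,298:345].max(2);print(d.mean(),(d>60).sum())
print(ctrl.close_job())"
```

```text
clock 24.75
tool_pos [0.5049 0.1879 0.2131]
orientation [ 1.799232e+02 -3.260000e-02 -9.083640e+01]
force [ 0.3693  0.7364 -0.9217]
moment [ 0.0288 -0.0651 -0.0172]
opening 0.0001
j6 -42.07
6.30354609929078 17
the job is handed in; nothing more can be done
None
```

View pics/c13.png

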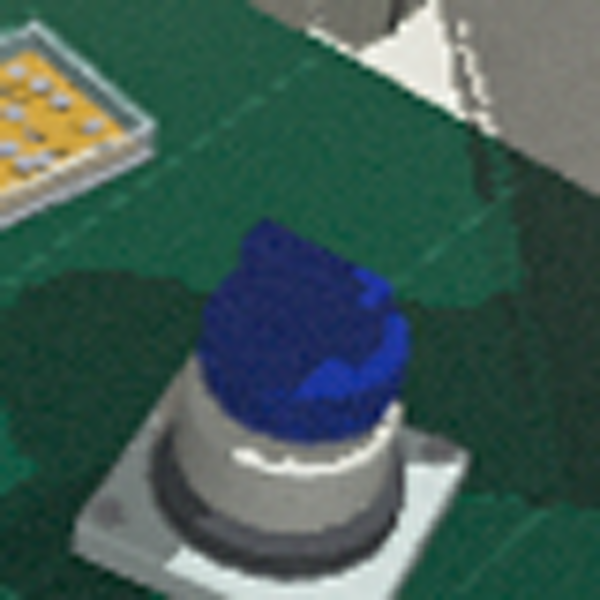

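The blue cap is on the pot, screwed home and released, and the job was handed in at 24.75 s. No verdict was reported.

I set the cap level on the neck and backed it off anticlockwise in a loose hand. It dropped about 5–6 mm and came up against a solid stop. I then screwed it clockwise about 95° to a solid end, let go and lifted clear.

**Last checks**
- **Height:** a touch on the bar top put the grip about 17.4 mm above the rim (17 is home, 18.5 the limit). The camera edge measurement gave 17.4 to 18.3 mm, depending on the method.
- **State:** in the last picture the cap stands level, unchanged after release, with the arm about 9 cm clear. The tray, closed pot and shoe looked in place in the full view after release. I did not check the awl separately.

**What went wrong or disagreed**
- **First grasp:** I lifted before the fingers had closed and missed. The cap had not moved, and the second grasp held.
- **Torque over 0.2 N m:** at the anticlockwise stop I stepped too far and the wrist briefly read about 1.1 N m, against the 0.2 that counts as forcing. I backed off at once. The wrist force was only about 6 N then, but the force between cap and pot was not measured, so I cannot show it stayed under 50 N.
- **Other torque readings:** 0.17 N m while climbing, from the bar being pinched, and 0.18 N m at the final tightening.

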